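Pack the sample caddy with the closed containers only

TASK

Pack the plywood sample caddy for the carry to the cold store: stand the two capped vials in its two small pockets and the two lidded canisters in its two large pockets, one to a pocket, upright and fully down on the floor, set down gently rather than dropped. Leave the two vials without caps and the canister without a lid standing where they are, and tip nothing over.

Things in the scene. Friction and masses are not known exactly. Their poses are not given: they have to be found in the camera images.
- vial_a: Capped specimen vial, upright: clear round bottle 23 mm in diameter up to 46 mm, above it a pale screw cap 20 mm in diameter up to 62 mm. Loose, 14 to 28 g. Origin: centre of its underside, z up its axis. The two capped vials are alike and interchangeable.
- vial_b: Capped specimen vial, upright: clear round bottle 23 mm in diameter up to 46 mm, above it a pale screw cap 20 mm in diameter up to 62 mm. Loose, 14 to 28 g. Origin: centre of its underside, z up its axis. The two capped vials are alike and interchangeable.
- canister_a: Lidded canister, upright: closed black plastic cylinder 32 mm in diameter up to 44 mm, black press-on lid 33 mm in diameter from 44 to 50 mm. Loose, 14 to 28 g. Origin: centre of its underside, z up its axis. The two lidded canisters are interchangeable.
- canister_b: Lidded canister, upright: closed black plastic cylinder 32 mm in diameter up to 44 mm, grey press-on lid 33 mm in diameter from 44 to 50 mm. Loose, 14 to 28 g. Origin: centre of its underside, z up its axis. The two lidded canisters are interchangeable.
- open_vial_a: Look-alike that does not belong: vial without its cap, an open clear tube 23 mm in diameter with a narrower open neck (18 mm), 50 mm high, some pale sample in it. Loose, 20 g. Origin: centre of its underside.
- open_vial_b: Look-alike that does not belong: vial without its cap, an open clear tube 23 mm in diameter with a narrower open neck (18 mm), 50 mm high, some pale sample in it. Loose, 20 g. Origin: centre of its underside.
- open_canister: Look-alike that does not belong: black canister without its lid, open and hollow from above, 32 mm in diameter (rim 34 mm), 44 mm high. Loose, 20 g. Origin: centre of its underside.
- caddy: Fixed flat plywood rack, 60 (x) by 200 mm (y), a carrying loop 13 mm out at each end; origin centre of underside, z up. Four pockets in a row along y at x = 0: two small, 38 mm square, at y = -77 and -35 mm; two large, 52 (y) by 51 mm, at y = +14 and +70 mm. Floors 5 mm, wall tops 25 mm above the table. Stands left or right, the row pointing away from the robot, large pockets at the near end.
- tin: Bystander: closed enamelled tin, fixed, 94 x 194 x 30 mm, on the other side from the caddy; origin under its middle. Also fixed: a scalpel and an eraser (under 14 mm) among the loose things; a timer (68 mm high) and cup (65 mm) at the far left, a brown bottle (117 mm) at the far right, a jar of pens (161 mm) near the robot at left.
Mind the look-alikes: they are no part of the job. What is shaped like the open_vial_a but blue, orange or red is not meant.

How it is judged (in metres and radians):
At the end, for the whole second after the job is handed in: Each capped vial in its own small pocket (within 11 mm of its centre along x and y), each lidded canister in its own large pocket (within 13 mm), on the floor (underside 2 to 9 mm up), tilt under 0.15 rad, at rest; the three open ones upright, at rest, within 30 mm of their starts (((x of vial_a in the frame of caddy between -0.011 and 0.011 m and y of vial_a in the frame of caddy between -0.088 and -0.066 m and x of vial_b in the frame of caddy between -0.011 and 0.011 m and y of vial_b in the frame of caddy between -0.046 and -0.024 m) or (x of vial_a in the frame of caddy between -0.011 and 0.011 m and y of vial_a in the frame of caddy between -0.046 and -0.024 m and x of vial_b in the frame of caddy between -0.011 and 0.011 m and y of vial_b in the frame of caddy between -0.088 and -0.066 m)) and ((x of canister_a in the frame of caddy between -0.013 and 0.013 m and y of canister_a in the frame of caddy between 0.001 and 0.027 m and x of canister_b in the frame of caddy between -0.013 and 0.013 m and y of canister_b in the frame of caddy between 0.057 and 0.083 m) or (x of canister_a in the frame of caddy between -0.013 and 0.013 m and y of canister_a in the frame of caddy between 0.057 and 0.083 m and x of canister_b in the frame of caddy between -0.013 and 0.013 m and y of canister_b in the frame of caddy between 0.001 and 0.027 m)) and z of vial_a in the frame of caddy between 0.002 and 0.009 m and angle between each of vial_a, vial_b, canister_a, canister_b, open_vial_a, open_vial_b, open_canister's own z axis and vertical below 0.15 rad and linear speed of each of vial_a, vial_b, canister_a, canister_b, open_vial_a, open_vial_b, open_canister below 0.02 m/s and z of vial_b in the frame of caddy between 0.002 and 0.009 m and z of canister_a in the frame of caddy between 0.002 and 0.009 m and z of canister_b in the frame of caddy between 0.002 and 0.009 m and distance of each of open_vial_a, open_vial_b, open_canister from where it was at the start of the episode below 0.03 m); the robot touches nothing.
It fails at once if a vial or canister is tipped over (more than 0.7 rad) (angle between any of vial_a, vial_b, canister_a, canister_b, open_vial_a, open_vial_b, open_canister's own z axis and vertical above 0.7 rad).
It fails at once if a vial or canister is dropped (out of the fingers it falls faster than 0.6 m/s, about 18 mm) ((linear speed of vial_a above 0.6 m/s and contact force between vial_a and the fingers below 0.01 N) or (linear speed of vial_b above 0.6 m/s and contact force between vial_b and the fingers below 0.01 N) or (linear speed of canister_a above 0.6 m/s and contact force between canister_a and the fingers below 0.01 N) or (linear speed of canister_b above 0.6 m/s and contact force between canister_b and the fingers below 0.01 N)).
It also fails if it takes over 88 s, if anything falls off the work surface, if the arm or the gripper's body presses on something with over 40 N, if the wrist force passes 120 N, or if a joint passes its speed limit or range.

ROBOT

A 6-joint arm with a two-finger parallel gripper is mounted at the origin on the work surface; the furniture and walls round the work are solid. World frame = base frame: x ahead of the robot, y to its left, z up, the work surface at z = 0. Lengths are in mm, angles in rad, forces in N, time in s.
With the tool pointing down it reaches from about 275 to 750 mm from the base axis. Payload 10.2 kg.
Tool frame: the origin (TCP) lies at the very end of the fingers, on their centre line; the grasp point (between the pads) lies 19 mm behind it; z points along the fingers, y is the direction in which the jaws open and shut (so a half turn about z gives the same grasp; the last joint's range is limited). The gripper opens to 85 mm and grips with 20 to 120 N. Pads are 22 mm wide; open, the fingers measure 114 mm over their backs; the gripper's body (76 mm by 85 mm) begins 54 mm behind the grasp point. The pads swing forward as they close: fully open they stand 13 mm farther back than shut.
Start: joints at [-1.544, 0.313, 1.498, -0, 1.331, -0.223], TCP at [129.772, -508.714, 205.994] pointing down, gripper open.
Joint ranges: [-2.94, 2.94], [-0.97, 2.17], [0.19, 2.56], [-1.23, 4.37], [0.02, 3.11], [-2.88, 2.88]. Speed limits (rad/s): [2.39, 2.39, 3.01, 3.14, 3.14, 3.14].

INTERFACE

Orientations are given as a unit quaternion [w, x, y, z].
In Python, from rig import * gives the robot as it stands. The module is installed in compiled form; this text tells all that it offers.
- The arm moves only by the shell command python3 -m crank 'ROWS' [FORCE]. ROWS is a JSON object of lists of equal length, an entry for each row: "dp": the shift along the world's x, y, z in cm, a list of three; "delta_rot": the turn, a rotation vector about the world's x, y, z in degrees, a list of three; "claw": the closure in counts, from 0 (fully open) to 255 (shut). A call has 1 to 10 rows; each row shifts and turns the commanded pose from where the row before left it; what a row does not reach is not made up. A row lasts 1/10 s, in which the tool goes at most 50 mm and 8.59 degrees, less where a joint would pass 70% of its speed; a pose out of reach is approached as far as the arm can. A call is refused whole if a number of a shift passes 5 or a number of a turn 8.59, either way. A call with a gripper value outside its range is refused whole. The fingers move at their own pace and stop on an object; FORCE is the grip in N (left out, the last holds). Time passes only in rows, so rows that do not move let the fingers close. It gives the time, the measured TCP pose, the force and the opening at its end, in the units of the state.
- sense(): the state, without advancing time (a new reading comes with each control period).
- capture(name): name is "side" or "top"; returns (picture, depth): 384x512x3 uint8, red, green, blue; 384x512 float32, mm along the optical axis (not along the pixel's ray), 0 where there is no reading.
- camera_model(name): a dict with "fx", "fy", "cx", "cy" (pixels), "cam_to_world" (4x4, takes a point from camera to world coordinates). Camera axes: x right, y up, looking along -z (the intrinsics and any distortion apply to the point x, -y, -z); pixel columns grow to the right and rows downward; lengths in mm; the calibration is good to about 2 mm. A picture is of the moment at which its call begins. camera_model takes no time and is no camera call.
- finish_job(): hands the job in, once; it reports no verdict.
Trained networks look in the newest picture that a camera, given by its name, has taken for a name from the list of things; names that differ only in an ending like _2 or _b are one class to them, and where a whole thing is asked for, a point or a joint stands for the part that bears it (a point fixed in the world has none). Each returns a list of dicts, best first, with "p" (0 to 1); they miss things now and then, are a little off and sometimes report something else, mostly with a low value. They report only what shows in the picture. A call takes as long as a camera call. They do not tell look-alikes from the thing itself.
- boxes_of(camera, target): "centre" ([column, row] in pixels, amid what is visible of it).
- masks_of(camera, target): "region" (384x512 bool, what is visible of it) and "centre" ([column, row] in pixels, amid what is visible of it).
- pinpoint(camera, target): "centre" ([column, row] in pixels: a listed point, or the origin of a listed thing).
The state is a dict: "time_s": time; "joints": joint angles; "dq": joint speeds; "tau": joint torques, N m; "eef_pos": TCP position; "ee_rot": TCP orientation; "force": force on the tool from outside, world axes, zero at the start; "wrist_torque": the same for the moment, N m; "grip_width": opening from 0.0 (shut) to 1.0 (fully open).
Only numpy, scipy, OpenCV 4.12 (cv2) and the standard library are available. Lean on these libraries where they do the work, as an engineer would, in place of code of your own. Each camera call takes 0.05 s, during which the arm holds its last target.

## Working session

There is one attempt and no reset: what is moved stays moved. The work goes in short steps, Python scripts to look and compute and a shell command to move; the robot and the scene stay as the last step left them, time stands still between calls to the robot, and variables do not carry over. Pictures are saved under pics/ and viewed, and the job is handed in when it is done.

```bash
mkdir -p pics; ls; cat > h.py <<'E'
from rig import *
import numpy as np, cv2
def snap(name,fn):
    p,d=capture(name); cv2.imwrite(f'pics/{fn}.png',p[:,:,::-1]); np.savez(f'pics/{fn}.npz',p=p,d=d); return p,d
def px2w(cam,u,v,depth=None,z=None):
    m=camera_model(cam); T=np.array(m['cam_to_world'])
    r=np.array([(u-m['cx'])/m['fx'],-(v-m['cy'])/m['fy'],-1.])
    if depth is not None: return T[:3,:3]@(r*depth)+T[:3,3]
    w=T[:3,:3]@r; o=T[:3,3]; return o+w*(z-o[2])/w[2]
E
python3 - <<'E'
from h import *
print(sense())
for c in ('top','side'):
    snap(c,c+'0'); m=camera_model(c); print({k:(np.round(v,3).tolist()) for k,v in m.items()})
E
```

```text
pics
{'time_s': 0.0, 'joints': array([-1.54440108e+00,  3.13458623e-01,  1.49842940e+00,  5.04606902e-07,
        1.33099295e+00, -2.23402036e-01]), 'dq': array([ 0.00054822,  0.00049359,  0.00084841, -0.0003408 ,  0.00140527,
        0.00093105]), 'tau': array([ 5.18978140e-04, -4.12269294e+01, -2.59742779e+01, -1.83358225e-04,
        4.14496768e-03,  6.50595631e-07]), 'eef_pos': array([ 129.76359058, -508.41762591,  205.43357415]), 'ee_rot': array([-6.41016332e-04,  9.92210100e-01,  1.24574081e-01,  6.35935398e-05]), 'force': array([ 0.82760388, -0.5107393 ,  0.36292607]), 'wrist_torque': array([ 0.00168501,  0.0374861 , -0.01685542]), 'grip_width': 1.0011625563840043}
{'fx': 394.911, 'fy': 394.911, 'cx': 253.333, 'cy': 193.966, 'cam_to_world': [[-0.049, 0.972, -0.229, 364.362], [-0.999, -0.049, 0.007, 11.296], [-0.004, 0.229, 0.973, 937.497], [0.0, 0.0, 0.0, 1.0]]}
{'fx': 462.023, 'fy': 462.023, 'cx': 260.869, 'cy': 197.247, 'cam_to_world': [[-0.955, 0.139, -0.263, 287.197], [-0.297, -0.453, 0.841, 855.423], [-0.002, 0.881, 0.473, 529.82], [0.0, 0.0, 0.0, 1.0]]}
```

View pics/top0.png

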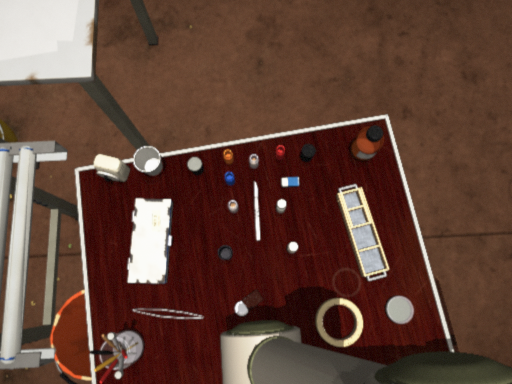

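View pics/side0.png

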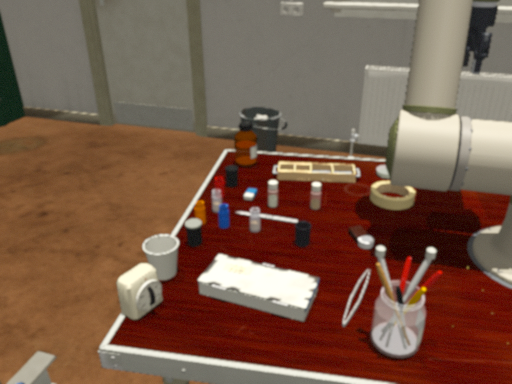

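```bash
python3 - <<'E'
from h import *
D={c:np.load(f'pics/{c}0.npz')['d'] for c in('top','side')}
for c in ('top','side'):
  for t in ('vial_a','canister_a','open_vial_a','open_canister','caddy'):
    for f in ((masks_of,pinpoint) ):
      for r in f(c,t):
        u,v=r['centre']; d=D[c][int(round(v)),int(round(u))]
        print(c,t,f.__name__,round(r['p'],2),np.round(r['centre'],1),np.round(px2w(c,u,v,depth=d)),np.round(px2w(c,u,v,z=0)))
E
```

```text
top vial_a call 0.55 [281.1 204.1] [544. -57.  61.] [556. -62.   0.]
top vial_a call 0.68 [280.7 208.6] [538. -57.  41.] [545. -60.   0.]
top vial_a call 0.45 [295.3 247.5] [445. -82.  63.] [450. -89.   0.]
top canister_a call 0.52 [191.1 162.7] [656. 147.  50.] [673. 155.   0.]
top canister_a call 0.45 [307.5 152.5] [ 668. -129.   49.] [ 685. -136.    0.]
top canister_a call 0.68 [194.6 169.7] [640. 140.  46.] [654. 146.   0.]
top open_vial_a call 0.62 [278.4 153.2] [672. -60.  43.] [686. -64.   0.]
top open_vial_a call 0.58 [253.3 160.7] [654.   1.  48.] [670.   0.   0.]
top open_vial_a call 0.56 [232.  207.5] [545.  55.  42.] [554.  57.   0.]
top open_vial_a call 0.7 [277.4 157.6] [673. -60.   5.] [675. -60.   0.]
top open_vial_a call 0.64 [232.  182.3] [612.  54.  17.] [617.  55.   0.]
top open_vial_a call 0.48 [253.3 160.3] [654.   1.  51.] [671.  -0.   0.]
top open_vial_a call 0.45 [228.1 161.4] [665.  62.  20.] [671.  63.   0.]
top open_canister call 0.56 [223.  251.4] [449.  82.   6.] [450.  82.   0.]
top open_canister call 0.53 [226.3 254.2] [443.  75.   1.] [443.  75.   0.]
[... 1314 characters left out ...]
9. 140.  49.] [674.  67.   0.]
side open_vial_a call 0.63 [220.9 197.3] [673. -55.   1.] [673. -57.   0.]
side open_vial_a call 0.52 [223.9 227.1] [617.  68.  -0.] [617.  68.   0.]
side open_canister call 0.79 [302.1 235. ] [440.  91.  27.] [448.  49.   0.]
side open_canister call 0.77 [300.5 246.4] [442.  94.   2.] [442.  91.   0.]
side caddy call 0.72 [229.9 176.4] [ 672. -116.   29.] [ 694. -173.    0.]
side caddy call 0.64 [318.6 168.9] [ 476. -269.    9.] [ 479. -288.    0.]
side caddy call 0.22 [196.7 234.3] [642. 150.  27.] [661. 112.   0.]
side caddy call 0.16 [313.2 194.7] [450. -64.  38.] [ 463. -136.    0.]
side caddy call 0.95 [318.9 175.1] [ 465. -215.   17.] [ 470. -249.    0.]
```

```bash
cat >> h.py <<'E'
def cloud(cam,d):
    m=camera_model(cam); T=np.array(m['cam_to_world'])
    v,u=np.mgrid[:384,:512]
    P=np.stack([(u-m['cx'])/m['fx']*d,-(v-m['cy'])/m['fy']*d,-d],-1)
    W=P@T[:3,:3].T+T[:3,3]; W[d==0]=np.nan; return W
E
python3 - <<'E'
from h import *
for c in('top','side'):
  f=np.load(f'pics/{c}0.npz'); W=cloud(c,f['d']); z=W[...,2]
  M=((z>30)&(z<90)&(W[...,0]>380)&(W[...,0]<720)&(abs(W[...,1])<190)).astype(np.uint8)
  n,L,st,_=cv2.connectedComponentsWithStats(M)
  for i in range(1,n):
    if st[i,4]<15: continue
    p=W[L==i]; zt=np.percentile(p[:,2],95); t=p[p[:,2]>zt-6]
    lo=np.percentile(t,3,0);hi=np.percentile(t,97,0)
    print(c,i,st[i,4],'top z %.0f'%zt,'mid',np.round((lo+hi)/2,1),'size',np.round(hi-lo,1)[:2],'col',np.median(f['p'][L==i],0))
p=np.load('pics/top0.npz')['p']
cv2.imwrite('pics/topc.png',cv2.resize(p[130:290,180:400,::-1],None,fx=3.6,fy=3.6,interpolation=cv2.INTER_CUBIC))
W=cloud('top',np.load('pics/top0.npz')['d']);z=W[...,2]
M=(z>18)&(z<34)&(W[...,1]<-150)&(W[...,1]>-340)&(W[...,0]>340)&(W[...,0]<620)
print(cv2.minAreaRect(W[M][:,:2].astype(np.float32)),M.sum())
E
```

```text
top 1 171 top z 53 mid [ 674.7 -131.1   50.1] size [29.  29.1] col [34. 31. 31.]
top 2 64 top z 52 mid [681.1 -65.3  49.7] size [16.8 16.9] col [147.  33.  33.]
top 3 66 top z 51 mid [677.4  60.7  49.2] size [17.9 16.7] col [170.   91.5  40. ]
top 4 61 top z 52 mid [ 6.62e+02 -3.00e-01  5.04e+01] size [16.9 16.5] col [162. 154. 150.]
top 5 170 top z 52 mid [654.8 139.4  49.7] size [28.6 28.2] col [179.  178.5 165.5]
top 6 62 top z 51 mid [622.9  60.2  48.4] size [18.1 16.6] col [ 41.5  66.5 137. ]
top 7 92 top z 64 mid [546.5 -58.   61.8] size [17.4 15.8] col [234.5 231.5 224. ]
top 8 55 top z 52 mid [553.4  53.5  49.1] size [16.3 16.2] col [171. 157. 158.]
top 9 85 top z 65 mid [448.3 -77.2  62.1] size [17.3 17.3] col [244. 243. 241.]
top 10 66 top z 47 mid [445.   75.1  44. ] size [29.6 30.4] col [45.  35.  36.5]
side 1 126 top z 49 mid [ 671.4 -128.4   45.9] size [27.9 31.5] col [43.5 34.5 32. ]
side 2 84 top z 49 mid [679.2 -62.2  46.3] size [16.9 17.4] col [140.   17.5  12. ]
side 3 135 top z 61 mid [544.7 -53.4  58.7] size [17.4 16.8] col [145. 132. 120.]
side 4 138 top z 61 mid [446.8 -73.   58.7] size [17.1 15.4] col [145. 130. 119.]
side 5 92 top z 49 mid [660.1   2.3  47.1] size [15.1 16.5] col [154. 132. 131.]
side 6 105 top z 49 mid [675.3  64.   46.2] size [16.9 18.8] col [164.  85.   0.]
side 7 106 top z 49 mid [620.6  62.3  46.5] size [15.6 19.1] col [ 29.5  67.  131.5]
side 8 110 top z 49 mid [551.7  56.7  46.5] size [16.9 18.5] col [161. 154. 153.]
side 9 217 top z 49 mid [652.7 143.7  47. ] size [29.6 28.9] col [163. 163. 147.]
side 10 173 top z 43 mid [443.2  78.   40.5] size [29.1 32.9] col [32. 30. 31.]
((481.3409423828125, -245.05770874023438), (223.22610473632812, 61.627410888671875), 11.90292739868164) 889
```

View pics/topc.png

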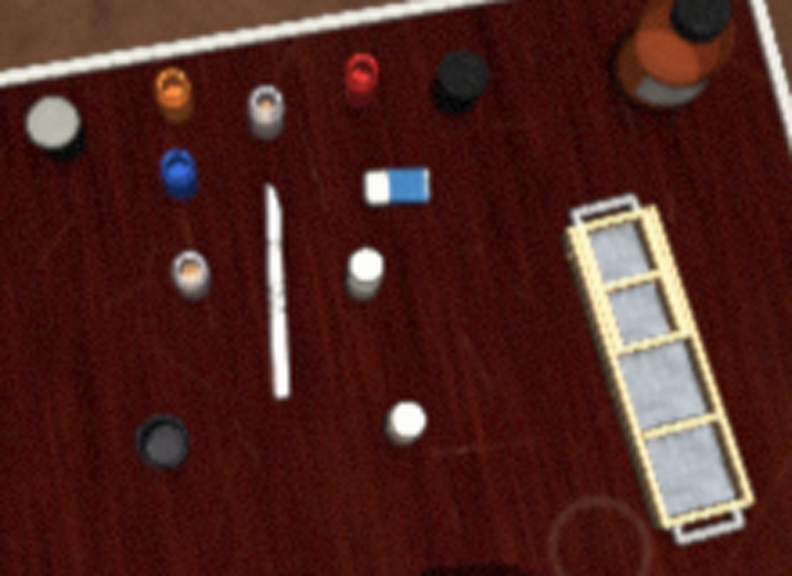

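```bash
python3 - <<'E'
from h import *
from scipy.optimize import minimize
# expected wall-top pattern in caddy frame
def inwall(x,y):
    rim=(abs(x)<30)&(abs(y)<100)
    for yc,hx,hy in((-77,19,19),(-35,19,19),(14,25.5,26),(70,25.5,26)):
        rim&=~((abs(x)<hx)&(abs(y-yc)<hy))
    return rim
for c in('top','side'):
  f=np.load(f'pics/{c}0.npz'); W=cloud(c,f['d']);z=W[...,2]
  roi=(W[...,1]<-160)&(W[...,1]>-330)&(W[...,0]>350)&(W[...,0]<620)
  p=f['p'].astype(int); wood=(p[...,0]-p[...,2]>25)&(p[...,1]>120)
  M=roi&wood
  vv,uu=np.nonzero(M&(z>19))
  pts=np.array([px2w(c,u,v,z=25) for u,v in zip(uu,vv)])[:,:2]
  print(c,len(pts),cv2.minAreaRect(pts.astype(np.float32)), 'z',np.median(z[M&(z>19)]))
  # grid over region at z=25: score
  xs,ys=np.meshgrid(np.arange(350,620,2.),np.arange(-340,-150,2.))
  m=camera_model(c);T=np.linalg.inv(np.array(m['cam_to_world']))
  G=np.stack([xs,ys,0*xs+25],-1)@T[:3,:3].T+T[:3,3]
  U=(m['fx']*G[...,0]/-G[...,2]+m['cx']).astype(np.float32);V=(-m['fy']*G[...,1]/-G[...,2]+m['cy']).astype(np.float32)
  img=((p[...,0]-p[...,2]>25)&(p[...,1]>110)&(z>15)).astype(np.float32)
  I=cv2.remap(img,U,V,cv2.INTER_LINEAR)
  best=[]
  for a in np.arange(8,18,.5):
    ey=-np.array([np.cos(np.radians(a)),np.sin(np.radians(a))]); ex=np.array([ey[1],-ey[0]])
    for cx in np.arange(468,495,1.):
      for cy in np.arange(-258,-234,1.):
        X=(xs-cx)*ex[0]+(ys-cy)*ex[1];Y=(xs-cx)*ey[0]+(ys-cy)*ey[1]
        w=inwall(X,Y); best.append(((I*w).sum()-(I*~w).sum()-.5*w.sum(),a,cx,cy))
  best.sort(reverse=True); print(best[:4])
E
```

```text
top 801 ((480.3663635253906, -244.08212280273438), (200.82742309570312, 61.67390441894531), 11.761431694030762) z 25.31726087733682
[(np.float64(142.2109375), np.float64(12.0), np.float64(481.0), np.float64(-244.0)), (np.float64(136.916015625), np.float64(12.0), np.float64(480.0), np.float64(-244.0)), (np.float64(136.2578125), np.float64(11.5), np.float64(480.0), np.float64(-244.0)), (np.float64(133.57421875), np.float64(12.5), np.float64(481.0), np.float64(-244.0))]
side 425 ((477.88836669921875, -233.87921142578125), (198.32008361816406, 70.14859008789062), 11.897994995117188) z 22.349197133509506
[(np.float64(-1209.5068359375), np.float64(11.0), np.float64(478.0), np.float64(-235.0)), (np.float64(-1217.6572265625), np.float64(11.5), np.float64(479.0), np.float64(-235.0)), (np.float64(-1218.3623046875), np.float64(12.0), np.float64(479.0), np.float64(-235.0)), (np.float64(-1218.5927734375), np.float64(12.0), np.float64(478.0), np.float64(-235.0))]
```

```bash
python3 -m crank '{"dp":[[3,3.2,-0.4],[3,3.2,-0.4],[3,3.2,-0.4],[3,3.2,-0.4],[3,3.2,-0.4],[3,3.2,-0.4],[3,3.2,-0.4],[3,3.2,-0.4],[3,3.2,-0.4],[3,3.2,-0.4]],"delta_rot":[[0,0,-2.4],[0,0,0],[0,0,0],[0,0,0],[0,0,0],[0,0,0],[0,0,0],[0,0,0],[0,0,0],[0,0,0]],"claw":[110,110,110,110,110,110,110,110,110,110]}' 25; python3 -c "
from h import *
s=sense();print(s['eef_pos'],s['ee_rot'],s['joints'],s['force'],s['grip_width'])"
```

```text
time_s: 2.1
eef_pos: [430.9, -187.2, 166.1]
ee_rot: [0.0, 0.995, 0.104, 0.0]
force: [0.3, -1.0, 1.3]
grip_width: 0.568
[ 430.85443825 -187.21139589  166.05840838] [2.24018744e-04 9.94600634e-01 1.03776124e-01 2.09489043e-04] [-6.60048310e-01  2.28697346e-01  1.71774780e+00 -3.61852483e-05
  1.19453501e+00  7.02834689e-01] [ 0.31633825 -0.99523393  1.29747917] 0.567558163462629
```

```bash
python3 -m crank '{"dp":[[2.9,3.3,-1],[2.9,3.3,-2],[2.9,3.3,-2],[2.9,3.3,-2],[0,0,-1],[0,0,0],[0,0,0]],"delta_rot":[[0,0,0],[0,0,0],[0,0,0],[0,0,0],[0,0,0],[0,0,0],[0,0,0]],"claw":[110,110,110,110,110,110,110]}' 25; python3 -c "
from h import *
snap('side','s1');p=cv2.imread('pics/s1.png');cv2.imwrite('pics/s1c.png',cv2.resize(p[60:260,180:400],None,fx=3,fy=3))
snap('top','t1')
s=sense();print(s['eef_pos'],s['force'])"
```

```text
time_s: 2.8
eef_pos: [545.6, -57.5, 86.5]
ee_rot: [0.0, 0.995, 0.103, 0.0]
force: [-0.4, -1.2, -0.0]
grip_width: 0.569
[545.79896096 -57.79492442  87.02528936] [ 0.21174338 -0.58824151 -0.07393601]
```

View pics/s1c.png

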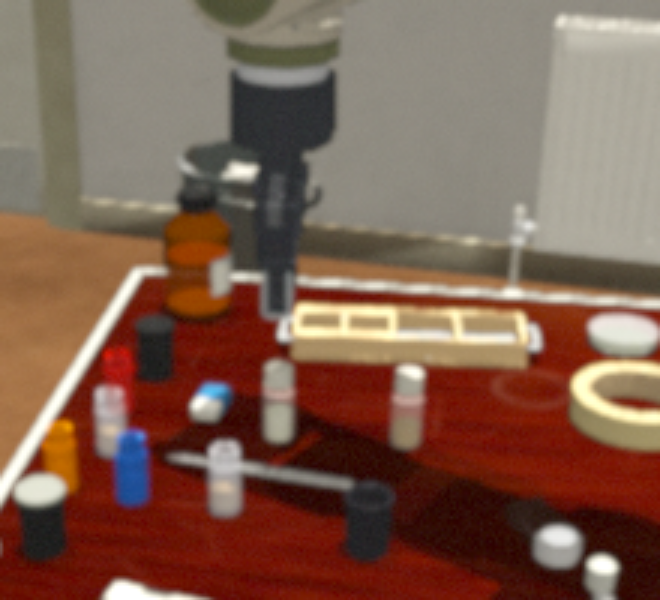

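View pics/t1.png

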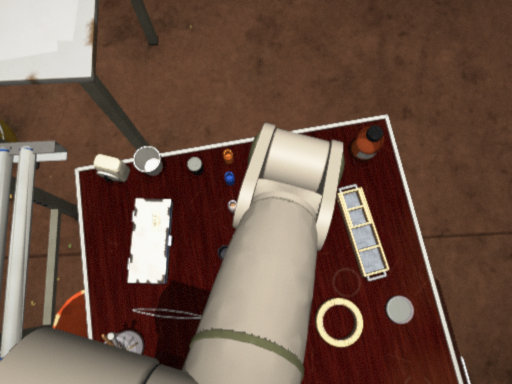

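```bash
python3 - <<'E'
from h import *
W=cloud('side',np.load('pics/s1.npz')['d'])
for v in range(150,184,3):
    print(v,[tuple(int(t) if t==t else -1 for t in W[v,u]) for u in (266,269,272,275,278)])
E
```

```text
150 [(543, -1, 160), (536, -2, 161), (531, -6, 160), (525, -6, 160), (539, -84, 128)]
153 [(648, -353, 0), (542, -22, 145), (536, -22, 146), (531, -28, 144), (540, -86, 120)]
156 [(642, -334, -1), (542, -19, 139), (534, -17, 141), (531, -29, 137), (608, -340, 0)]
159 [(636, -313, -1), (541, -18, 133), (534, -18, 134), (530, -27, 131), (603, -321, 0)]
162 [(631, -295, -2), (541, -18, 126), (536, -23, 124), (531, -29, 123), (597, -302, -1)]
165 [(624, -274, -1), (544, -27, 115), (537, -26, 116), (531, -29, 116), (578, -230, 23)]
168 [(619, -257, -2), (610, -257, -1), (603, -261, -2), (594, -258, 0), (572, -209, 24)]
171 [(613, -236, -1), (605, -239, -2), (596, -237, 0), (590, -245, -2), (567, -192, 23)]
174 [(608, -218, -1), (600, -221, -1), (592, -223, -1), (585, -229, -3), (568, -196, 13)]
177 [(602, -198, 0), (593, -198, 0), (587, -206, -2), (579, -206, -1), (568, -195, 5)]
180 [(596, -178, 0), (588, -180, 0), (582, -187, -1), (574, -188, -1), (566, -189, 0)]
183 [(592, -165, -1), (550, -50, 59), (543, -50, 60), (536, -49, 62), (562, -174, -1)]
```

```bash
python3 -m crank '{"dp":[[0,0.2,-2],[0,0,-2],[0,0,-1],[0,0,-0.5],[0,0,-0.5],[0,0,0],[0,0,0],[0,0,0],[0,0,0],[0,0,0]],"delta_rot":[[0,0,0],[0,0,0],[0,0,0],[0,0,0],[0,0,0],[0,0,0],[0,0,0],[0,0,0],[0,0,0],[0,0,0]],"claw":[110,110,110,110,110,110,150,170,190,210]}' 25; python3 -c "
from h import *
snap('side','s2');p=cv2.imread('pics/s2.png');cv2.imwrite('pics/s2c.png',cv2.resize(p[60:260,180:400],None,fx=3,fy=3))
s=sense();print(s['eef_pos'],s['force'],s['grip_width']*85)"
```

```text
time_s: 3.9
eef_pos: [546.0, -54.8, 26.4]
ee_rot: [0.0, 0.995, 0.104, 0.0]
force: [-1.2, 0.5, 1.0]
grip_width: 0.212
[546.0367475  -54.7543638   26.37719739] [-0.40831213  0.74041903  2.08758207] 18.23612684223991
```

View pics/s2c.png

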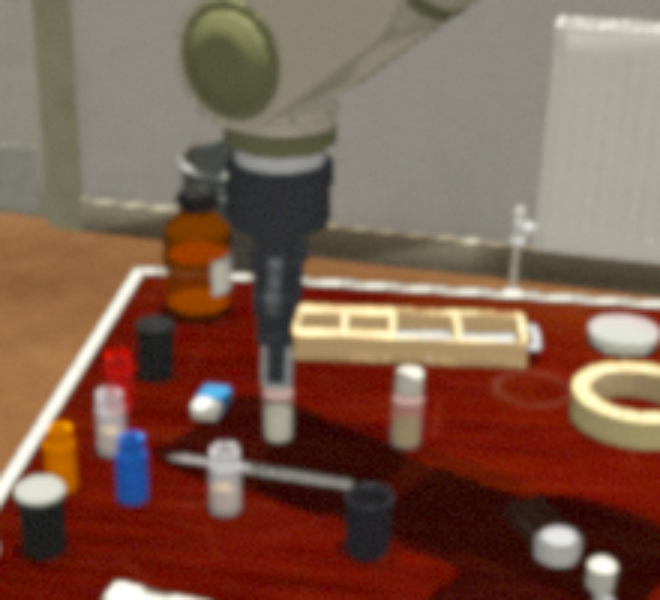

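```bash
python3 -m crank '{"dp":[[0,0,0],[0,0,0],[0,0,0.5],[0,0,1],[0,0,1],[0,0,1]],"delta_rot":[[0,0,0],[0,0,0],[0,0,0],[0,0,0],[0,0,0],[0,0,0]],"claw":[255,255,255,255,255,255]}' 30; python3 -c "
from h import *
snap('side','s3');p=cv2.imread('pics/s3.png');cv2.imwrite('pics/s3c.png',cv2.resize(p[60:260,180:400],None,fx=3,fy=3))
s=sense();print(s['eef_pos'],s['force'],s['grip_width']*85)"
```

```text
time_s: 4.55
eef_pos: [545.9, -54.7, 62.1]
ee_rot: [0.0, 0.995, 0.104, 0.0]
force: [-0.9, -0.2, -0.6]
grip_width: 0.213
[546.74194244 -54.97517242  63.71167613] [ 0.87183936 -1.16196162  2.35193615] 17.99711097569978
```

View pics/s3c.png

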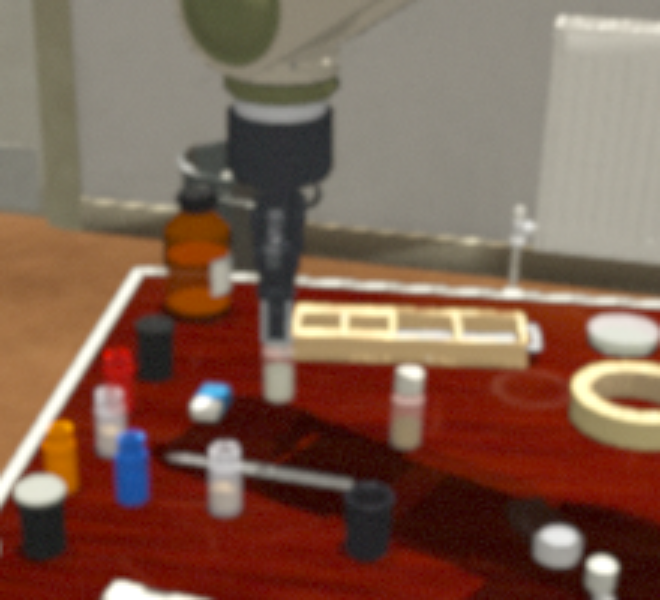

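```bash
python3 -m crank '{"dp":[[0,0,2],[0,-1,2],[0.2,-3,2],[0.2,-4,0],[0.2,-4,0],[0.2,-3,-1],[0.1,-1.5,-2],[0,-0.7,-1],[0,0,-1],[0,0,0]],"delta_rot":[[0,0,0],[0,0,0],[0,0,0],[0,0,0],[0,0,0],[0,0,0],[0,0,0],[0,0,0],[0,0,0],[0,0,0]],"claw":[255,255,255,255,255,255,255,255,255,255]}' 30; python3 -m crank '{"dp":[[0,0,0]],"delta_rot":[[0,0,0]],"claw":[255]}';python3 -c "
from h import *
snap('side','s4');p=cv2.imread('pics/s4.png');cv2.imwrite('pics/s4c.png',cv2.resize(p[90:210,210:390],None,fx=4,fy=4))
snap('top','t4');p=cv2.imread('pics/t4.png');cv2.imwrite('pics/t4c.png',cv2.resize(p[130:290,180:400],None,fx=3.6,fy=3.6))
s=sense();print(s['eef_pos'],s['force'],s['grip_width']*85)"
```

```text
time_s: 5.6
eef_pos: [554.3, -225.6, 70.0]
ee_rot: [-0.001, 0.995, 0.104, -0.001]
force: [0.7, -0.0, -1.3]
grip_width: 0.209
time_s: 5.7
eef_pos: [555.1, -225.9, 71.6]
ee_rot: [0.0, 0.995, 0.104, 0.0]
force: [-0.8, -1.0, 0.4]
grip_width: 0.211
[ 555.2714235  -226.15244718   71.89405547] [ 0.47463014  0.36173725 -0.18861304] 17.95388287850105
```

View pics/s4c.png

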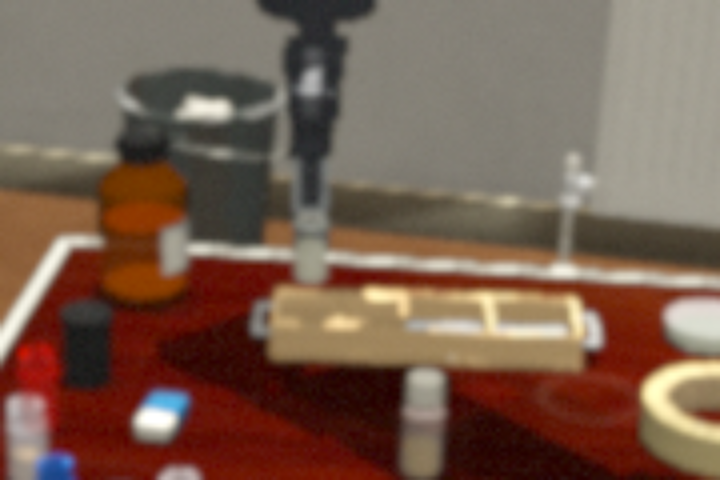

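View pics/t4c.png

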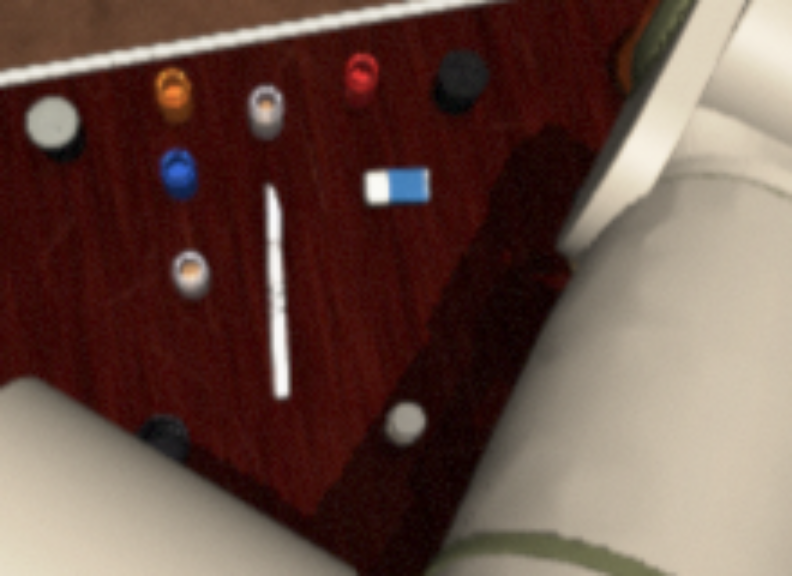

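```bash
python3 - <<'E'
from h import *
f=np.load('pics/s4.npz');W=cloud('side',f['d'])
for v in (148,152,156,159):
    print(v,[tuple(int(t) if t==t else -1 for t in W[v,u]) for u in range(282,295,2)])
# caddy ends in side image: wall top front edge
z=W[...,2]
f0=np.load('pics/side0.npz');W0=cloud('side',f0['d'])
M=(W0[...,2]>19)&(W0[...,2]<32)&(W0[...,0]>340)&(W0[...,0]<620)&(W0[...,1]<-160)&(W0[...,1]>-340)
print(cv2.minAreaRect(W0[M][:,:2].astype(np.float32)))
for r in (12,):
  a=np.radians(11.85);ey=-np.array([np.cos(a),np.sin(a)]);ex=np.array([ey[1],-ey[0]])
  Q=(W0[M][:,:2]-[479.5,-242.5]); X=Q@ex;Y=Q@ey
  print(np.percentile(X,[1,99]),np.percentile(Y,[1,99]))
  M2=M&(f0['p'][...,0].astype(int)-f0['p'][...,2]>20);Q=(W0[M2][:,:2]-[479.5,-242.5]); X=Q@ex;Y=Q@ey
  print(np.percentile(X,[1,99]),np.percentile(Y,[1,99]))
  M3=M2&(W0[...,2]>21.5);Q=(W0[M3][:,:2]-[479.5,-242.5]); X=Q@ex;Y=Q@ey
  print(np.percentile(X,[1,99]),np.percentile(Y,[1,99]))
E
```

```text
148 [(1078, -2201, -756), (558, -214, 80), (554, -217, 79), (548, -215, 81), (544, -219, 80), (1017, -2262, -772), (999, -2250, -765)]
152 [(1060, -2132, -757), (559, -216, 68), (553, -215, 69), (548, -216, 69), (544, -222, 67), (995, -2171, -765), (984, -2189, -771)]
156 [(598, -348, -1), (559, -218, 56), (552, -213, 59), (548, -218, 57), (544, -221, 57), (570, -358, -1), (565, -361, -2)]
159 [(593, -329, -2), (559, -220, 47), (553, -217, 49), (548, -219, 48), (543, -220, 49), (565, -338, -2), (560, -338, -1)]
((484.5452575683594, -241.21441650390625), (209.313232421875, 66.50704956054688), 12.0377779006958)
[-31.45097942  33.06695234] [-99.11739113  98.53401211]
[-31.45228684  33.06726629] [-98.56060595  98.53474462]
[-31.36338167  33.08081039] [-98.68059067  98.96139225]
```

```bash
python3 -m crank '{"dp":[[0.1,0,-1],[0,0,-1],[0,0,-0.8],[0,0,-0.5],[0,0,-0.3],[0,0,-0.2],[0,0,0],[0,0,0]],"delta_rot":[[0,0,0],[0,0,0],[0,0,0],[0,0,0],[0,0,0],[0,0,0],[0,0,0],[0,0,0]],"claw":[255,255,255,255,255,255,255,255]}' 30; python3 -c "
from h import *
snap('side','s5');p=cv2.imread('pics/s5.png');cv2.imwrite('pics/s5c.png',cv2.resize(p[90:210,210:390],None,fx=4,fy=4))
s=sense();print(s['eef_pos'],s['force'],s['grip_width']*85)"
```

```text
time_s: 6.6
eef_pos: [555.9, -226.8, 33.2]
ee_rot: [0.0, 0.995, 0.104, 0.0]
force: [0.8, -0.0, -0.7]
grip_width: 0.212
[ 555.93809455 -226.82871799   33.27083538] [-0.62100177 -0.17355318  0.10194909] 17.667880710257787
```

View pics/s5c.png

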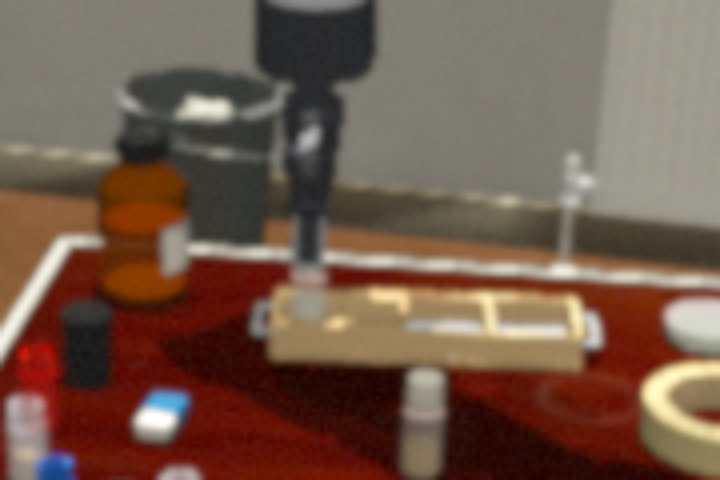

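```bash
python3 -m crank '{"dp":[[0,0,-0.1],[0,0,-0.05],[0,0,0]],"delta_rot":[[0,0,0],[0,0,0],[0,0,0]],"claw":[255,255,255]}' 30; python3 -c "
from h import *
s=sense();print(s['eef_pos'],s['force'],s['grip_width']*85)"
```

```text
time_s: 6.95
eef_pos: [555.8, -226.8, 31.5]
ee_rot: [0.0, 0.995, 0.104, 0.0]
force: [-0.3, 0.1, 1.2]
grip_width: 0.211
[ 555.80891022 -226.75666797   31.52482589] [-0.29221129  0.06534709  1.18819291] 17.902928046419056
```

```bash
python3 -m crank '{"dp":[[0,0,0],[0,0,0],[0,0,0],[0,0,0],[0,0,0],[0,0,0.5],[0,0,1.5],[0,0,3],[0,0,3],[0,0,2]],"delta_rot":[[0,0,0],[0,0,0],[0,0,0],[0,0,0],[0,0,0],[0,0,0],[0,0,0],[0,0,0],[0,0,0],[0,0,0]],"claw":[190,180,150,120,110,110,110,110,110,110]}' 30; python3 -c "
from h import *
snap('side','s6');p=cv2.imread('pics/s6.png');cv2.imwrite('pics/s6c.png',cv2.resize(p[90:210,210:390],None,fx=4,fy=4))
s=sense();print(s['eef_pos'],s['force'],s['grip_width']*85)"
```

```text
time_s: 7.95
eef_pos: [556.3, -227.0, 134.1]
ee_rot: [0.001, 0.995, 0.104, 0.001]
force: [-0.7, 0.7, 0.5]
grip_width: 0.564
[ 557.31701665 -227.6351338   137.04360729] [ 1.5856203  -0.42571678  2.93578398] 48.67026854332919
```

View pics/s6c.png

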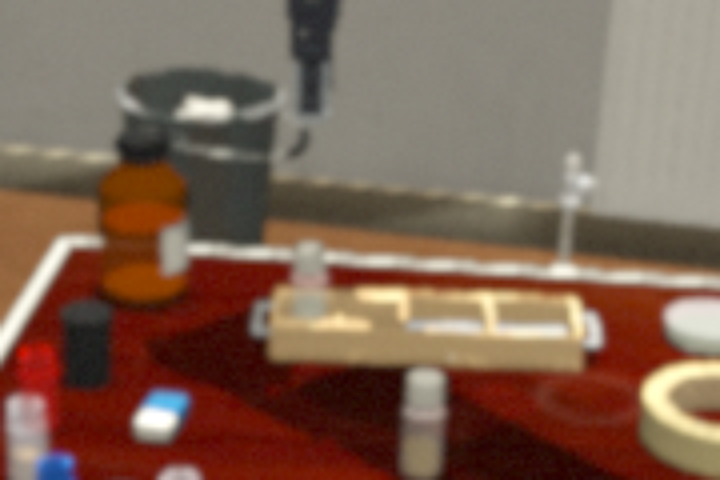

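```bash
python3 -m crank '{"dp":[[-2.2,3,0],[-2.2,3,0],[-2.2,3.1,0],[-2.2,3.1,-1],[-2,3,-2],[0,0,-2],[0,0,0],[0,0,0]],"delta_rot":[[0,0,0],[0,0,0],[0,0,0],[0,0,0],[0,0,0],[0,0,0],[0,0,0],[0,0,0]],"claw":[110,110,110,110,110,110,110,110]}' 30; python3 -c "
from h import *
snap('side','s7');p=cv2.imread('pics/s7.png');cv2.imwrite('pics/s7c.png',cv2.resize(p[60:260,180:400],None,fx=3,fy=3))
snap('top','t7');p=cv2.imread('pics/t7.png');cv2.imwrite('pics/t7c.png',cv2.resize(p[130:290,180:400],None,fx=3.6,fy=3.6))
s=sense();print(s['eef_pos'],s['force'],s['grip_width']*85)"
```

```text
time_s: 8.8
eef_pos: [448.2, -75.1, 82.0]
ee_rot: [0.0, 0.995, 0.104, 0.0]
force: [0.6, 0.1, -0.3]
grip_width: 0.569
[448.59893879 -75.41960339  82.37728696] [ 0.21935257 -0.83486061  0.03276442] 48.40743806069006
```

View pics/s7c.png

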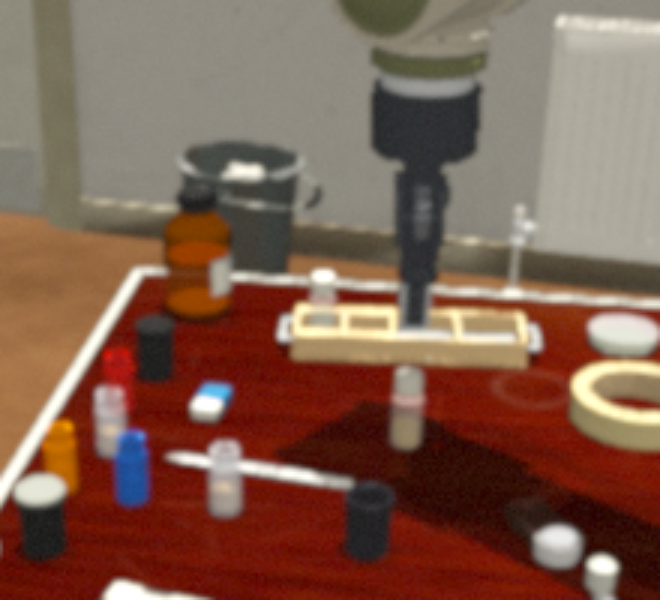

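View pics/t7c.png

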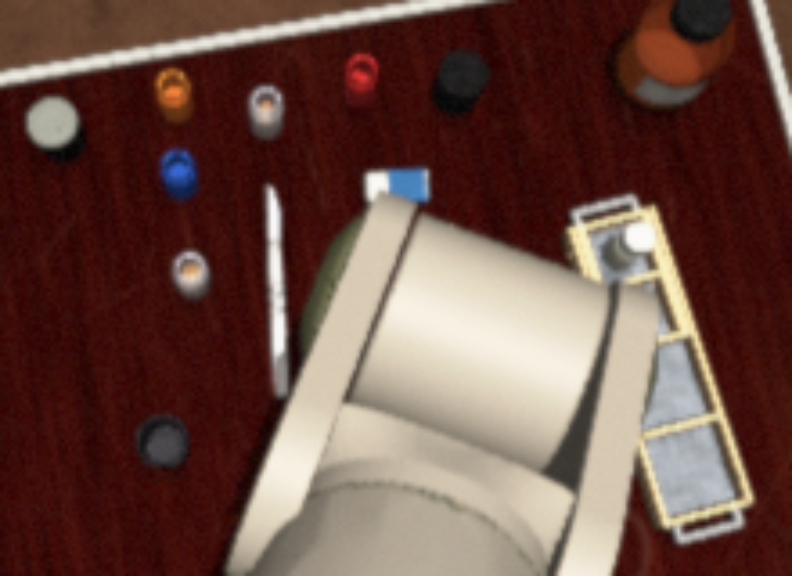

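```bash
cat >> h.py <<'E'
A=np.radians(11.85);EY=-np.array([np.cos(A),np.sin(A)]);EX=np.array([-EY[1],EY[0]])
def incaddy(p,C): q=np.asarray(p)[:2]-C; return q@EX,q@EY
def tops(cam,fn,zmin,roi):
  W=cloud(cam,np.load(f'pics/{fn}.npz')['d']);z=W[...,2]
  M=((z>zmin)&(z<90)&(W[...,0]>roi[0])&(W[...,0]<roi[1])&(W[...,1]>roi[2])&(W[...,1]<roi[3])).astype(np.uint8)
  n,L,st,_=cv2.connectedComponentsWithStats(M)
  for i in range(1,n):
    if st[i,4]<12: continue
    p=W[L==i];zt=np.percentile(p[:,2],95);t=p[p[:,2]>zt-6];lo=np.percentile(t,3,0);hi=np.percentile(t,97,0);m=(lo+hi)/2
    C=np.array([480.5,-244.]) if cam=='top' else np.array([479.4,-241.7])
    print(cam,'zt %.0f'%zt,'mid',np.round(m[:2],1),'size',np.round(hi-lo,1)[:2],'caddy',np.round(incaddy(m,C),1))
E
python3 - <<'E'
from h import *
tops('top','t7',40,(380,600,-300,-200)); tops('side','s7',40,(380,600,-300,-200))
E
```

```text
top zt 70 mid [ 555.2 -230. ] size [18.3 16.2] caddy [  1.7 -75.9]
side zt 66 mid [ 553.1 -226. ] size [15.6 17.9] caddy [ -0.2 -75.4]
```

```bash
python3 -m crank '{"dp":[[0,0,-2],[0,0,-2],[0,0,-1],[0,0,-0.5],[0,0,0],[0,0,0],[0,0,0],[0,0,0],[0,0,0],[0,0,0]],"delta_rot":[[0,0,0],[0,0,0],[0,0,0],[0,0,0],[0,0,0],[0,0,0],[0,0,0],[0,0,0],[0,0,0],[0,0,0]],"claw":[110,110,110,110,110,150,170,190,210,255]}' 30; python3 -c "
from h import *
s=sense();print(s['eef_pos'],s['force'],s['grip_width']*85)"
```

```text
time_s: 9.9
eef_pos: [448.2, -74.9, 27.0]
ee_rot: [0.0, 0.995, 0.104, 0.001]
force: [-1.0, 0.2, 5.3]
grip_width: 0.21
[448.19432023 -74.92658405  26.97228308] [-1.04565872  0.19147133  5.29965364] 17.829633008506445
```

```bash
python3 -m crank '{"dp":[[0,0,0.5],[0,0,1.5],[0,0,3],[0.6,-1,3],[1.2,-3,1.5],[1.2,-3.5,0],[1.2,-3.5,0],[1.2,-3,0],[0.8,-1.5,-1],[0.4,-0.5,-1]],"delta_rot":[[0,0,0],[0,0,0],[0,0,0],[0,0,0],[0,0,0],[0,0,0],[0,0,0],[0,0,0],[0,0,0],[0,0,0]],"claw":[255,255,255,255,255,255,255,255,255,255]}' 30;python3 -m crank '{"dp":[[0,0,-1.5],[0,0,-1],[0,0,0],[0,0,0]],"delta_rot":[[0,0,0],[0,0,0],[0,0,0],[0,0,0]],"claw":[255,255,255,255]}'; python3 -c "
from h import *
snap('side','s8');p=cv2.imread('pics/s8.png');cv2.imwrite('pics/s8c.png',cv2.resize(p[90:210,210:390],None,fx=4,fy=4))
s=sense();print(s['eef_pos'],s['force'],s['grip_width']*85)"
```

```text
time_s: 10.9
eef_pos: [513.9, -236.0, 101.0]
ee_rot: [0.0, 0.995, 0.103, -0.0]
force: [-0.1, 0.7, -0.7]
grip_width: 0.214
time_s: 11.3
eef_pos: [513.8, -234.3, 76.8]
ee_rot: [0.0, 0.995, 0.104, 0.0]
force: [0.4, 0.7, 0.6]
grip_width: 0.208
[ 514.00917988 -234.51108038   77.17108528] [ 0.10027625 -0.55170099 -0.05152187] 18.02770765949578
```

View pics/s8c.png

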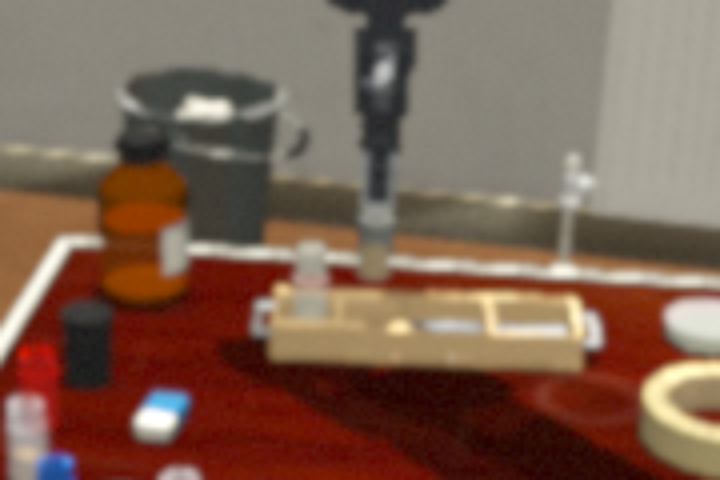

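```bash
python3 -m crank '{"dp":[[0.1,-0.1,-1.5],[0,0,-1.2],[0,0,-0.8],[0,0,-0.4],[0,0,-0.3],[0,0,-0.2],[0,0,-0.1],[0,0,0]],"delta_rot":[[0,0,0],[0,0,0],[0,0,0],[0,0,0],[0,0,0],[0,0,0],[0,0,0],[0,0,0]],"claw":[255,255,255,255,255,255,255,255]}' 30; python3 -c "
from h import *
s=sense();print(s['eef_pos'],s['force'],s['grip_width']*85)"
```

```text
time_s: 12.15
eef_pos: [515.1, -235.9, 32.0]
ee_rot: [0.0, 0.995, 0.104, 0.0]
force: [0.2, 0.0, 2.5]
grip_width: 0.208
[ 515.08276292 -235.91431139   32.03182373] [0.17330525 0.04319298 2.48750324] 17.70328432755102
```

```bash
python3 -m crank '{"dp":[[0,0,0],[0,0,0],[0,0,0],[0,0,0],[0,0,0],[0,0,0.5],[0,0,1.5],[0,0,3],[0,0,3],[0,0,2]],"delta_rot":[[0,0,0],[0,0,0],[0,0,0],[0,0,0],[0,0,0],[0,0,0],[0,0,0],[0,0,0],[0,0,0],[0,0,0]],"claw":[190,180,150,120,100,100,100,100,100,100]}' 30; python3 -c "
from h import *
snap('side','s9')
s=sense();print(s['eef_pos'],s['force'],s['grip_width']*85)
tops('side','s9',40,(380,600,-300,-200))"
```

```text
time_s: 13.15
eef_pos: [515.2, -236.0, 134.1]
ee_rot: [0.001, 0.995, 0.104, 0.001]
force: [0.7, -0.1, -0.6]
grip_width: 0.605
[ 516.26948329 -236.69836361  136.80732569] [ 1.52680604 -1.33912852  3.23795218] 51.75038343952692
side zt 66 mid [ 554.6 -226.1] size [18.4 15.5] caddy [  0.1 -76.8]
side zt 66 mid [ 513.8 -235.8] size [17.4 20.3] caddy [  1.3 -34.8]
```

```bash
python3 - <<'E'
from h import *
for fn,y0,uu in (('s2',-54,(268,271,274)),('s4',-226,(283,286,289)),('s9',-236,(300,303,306,309))):
  f=np.load(f'pics/{fn}.npz');W=cloud('side',f['d'])
  for u in uu:
    print(fn,u,[(v,)+tuple(int(t) if t==t else -1 for t in W[v,u][1:])+(int(f['p'][v,u].mean()),) for v in range({'s2':175,'s4':128,'s9':105}[fn],{'s2':208,'s4':162,'s9':135}[fn],2)])
E
```

```text
s2 268 [(175, -15, 97, 86), (177, -31, 84, 105), (179, -32, 78, 105), (181, -32, 73, 107), (183, -31, 69, 106), (185, -33, 63, 104), (187, -30, 59, 117), (189, -39, 49, 133), (191, -48, 39, 138), (193, -44, 36, 101), (195, -48, 29, 108), (197, -47, 24, 123), (199, -48, 18, 118), (201, -45, 15, 117), (203, -51, 6, 110), (205, -49, 2, 97), (207, -45, 0, 47)]
s2 271 [(175, -15, 97, 46), (177, -34, 83, 51), (179, -32, 79, 47), (181, -35, 72, 49), (183, -31, 69, 48), (185, -35, 63, 45), (187, -33, 59, 90), (189, -39, 50, 143), (191, -50, 39, 163), (193, -44, 37, 135), (195, -44, 32, 142), (197, -42, 28, 154), (199, -48, 19, 159), (201, -45, 16, 158), (203, -44, 11, 158), (205, -44, 6, 154), (207, -44, 0, 103)]
s2 274 [(175, -16, 98, 60), (177, -34, 84, 75), (179, -32, 80, 75), (181, -36, 73, 81), (183, -36, 68, 84), (185, -33, 65, 82), (187, -33, 59, 104), (189, -39, 51, 145), (191, -49, 41, 167), (193, -47, 37, 135), (195, -45, 33, 144), (197, -48, 26, 158), (199, -48, 21, 163), (201, -49, 15, 158), (203, -47, 11, 159), (205, -47, 5, 155), (207, -50, 0, 94)]
s4 283 [(128, -183, 145, 55),
[... 1882 characters left out ...]
7, -199, 197, 50), (109, -198, 193, 57), (111, -198, 188, 54), (113, -197, 183, 58), (115, -194, 179, 59), (117, -201, 172, 65), (119, -200, 167, 114), (121, -2291, -564, 137), (123, -2272, -572, 137), (125, -2302, -597, 137), (127, -2275, -603, 138), (129, -2276, -618, 133), (131, -2296, -641, 135), (133, -2257, -642, 130)]
s9 309 [(105, -180, 209, 84), (107, -204, 196, 117), (109, -205, 191, 121), (111, -209, 185, 117), (113, -2280, -498, 130), (115, -2292, -517, 133), (117, -2306, -537, 135), (119, -2262, -537, 134), (121, -2288, -560, 134), (123, -2286, -574, 137), (125, -2277, -587, 136), (127, -2279, -602, 134), (129, -2261, -611, 133), (131, -2299, -640, 131), (133, -2255, -639, 128)]
```

```bash
python3 - <<'E'
import cv2
p=cv2.imread('pics/s5.png');q=cv2.imread('pics/s9.png')
cv2.imwrite('pics/z5.png',cv2.resize(cv2.hconcat([p[110:180,260:320],q[60:130,280:340]]),None,fx=6,fy=6,interpolation=cv2.INTER_NEAREST))
E
```

```text
(no output)
```

View pics/z5.png

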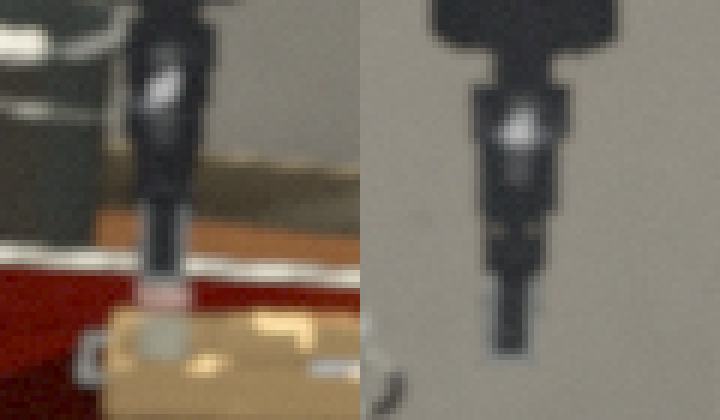

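```bash
python3 -m crank '{"dp":[[3,2,0],[3,2,0],[3,2,0],[3,2,0],[3,2,-2],[0.9,0.7,-2],[0,0,-2],[0,0,0],[0,0,0]],"delta_rot":[[0,0,0],[0,0,0],[0,0,0],[0,0,0],[0,0,0],[0,0,0],[0,0,0],[0,0,0],[0,0,0]],"claw":[100,100,100,100,100,100,100,100,100]}' 30; python3 -c "
from h import *
snap('side','s10');p=cv2.imread('pics/s10.png');cv2.imwrite('pics/s10c.png',cv2.resize(p[80:220,180:340],None,fx=4,fy=4))
snap('top','t10');p=cv2.imread('pics/t10.png');cv2.imwrite('pics/t10c.png',cv2.resize(p[100:290,180:400],None,fx=3,fy=3))
s=sense();print(s['eef_pos'],s['force'],s['grip_width']*85)
tops('top','t10',40,(380,600,-300,-200))"
```

```text
time_s: 14.1
eef_pos: [673.8, -128.9, 72.0]
ee_rot: [0.0, 0.995, 0.104, 0.0]
force: [1.6, 0.5, 0.6]
grip_width: 0.607
[ 674.24311359 -129.24316969   73.16427677] [-0.47702496  0.18400543  0.05934725] 51.97249425205083
top zt 70 mid [ 555.9 -229.6] size [16.7 17.3] caddy [  1.3 -76.8]
top zt 70 mid [ 515.5 -238.4] size [17.7 17.2] caddy [  1.7 -35.4]
```

View pics/s10c.png

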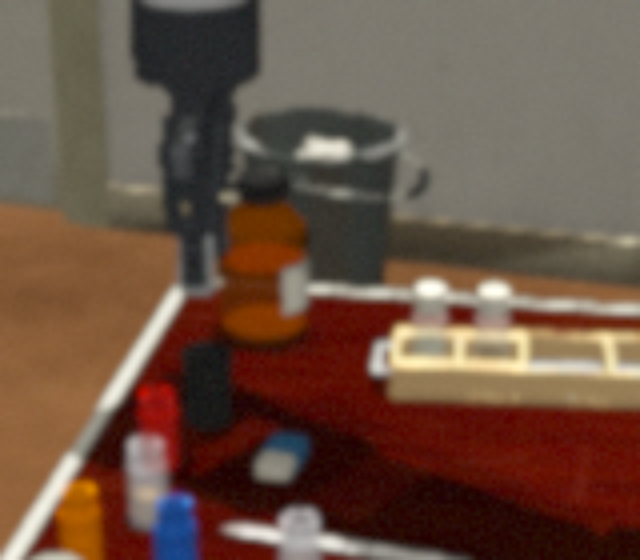

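View pics/t10c.png

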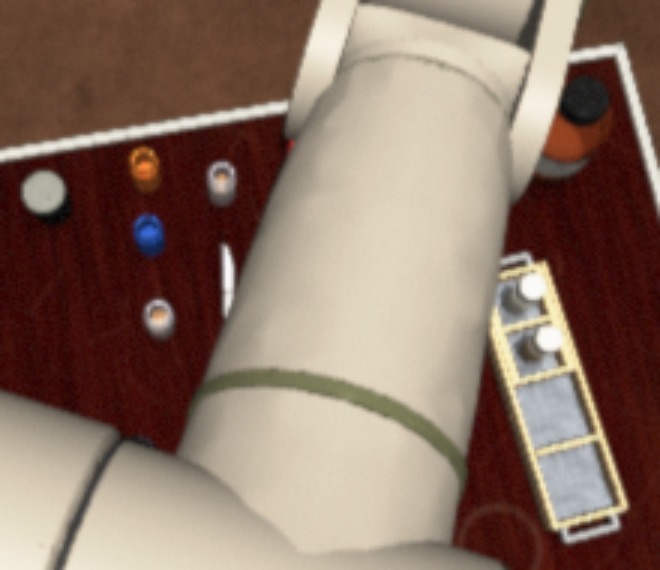

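```bash
python3 - <<'E'
from h import *
m=camera_model('side');T=np.array(m['cam_to_world'])
def ray_y(u,v,y):
    r=T[:3,:3]@np.array([(u-m['cx'])/m['fx'],-(v-m['cy'])/m['fy'],-1.]);o=T[:3,3];return o+r*(y-o[1])/r[1]
for u,v,ys in((229.3,152.5,(-88,-96,-103)),(288,141,(-200,-208,-216))): 
    for y in ys: print(ray_y(u,v,y))
W=cloud('side',np.load('pics/s10.npz')['d'])
for v in range(140,156,2): print(v,[tuple(int(t) for t in W[v,u]) for u in (226,229,232)])
E
```

```text
[659.66178113 -88.         106.27827969]
[662.82019633 -96.         102.68674327]
[ 665.58380963 -103.           99.54414891]
[ 545.33141202 -200.          106.47502093]
[ 547.28804772 -208.          103.26610465]
[ 549.24468342 -216.          100.05718837]
140 [(666, -88, 136), (660, -90, 136), (657, -101, 132)]
142 [(668, -91, 130), (660, -91, 131), (657, -101, 127)]
144 [(667, -88, 126), (660, -90, 126), (656, -99, 123)]
146 [(668, -90, 120), (660, -89, 122), (657, -100, 118)]
148 [(667, -87, 117), (661, -91, 116), (657, -100, 113)]
150 [(670, -94, 108), (661, -91, 110), (657, -101, 107)]
152 [(671, -96, 102), (664, -97, 103), (657, -100, 102)]
154 [(760, -317, -2), (750, -315, 0), (742, -319, -1)]
```

```bash
python3 -m crank '{"dp":[[0,0,-1.5],[0,0,-1.5],[0,0,-1],[0,0,-0.8],[0,0,-0.6],[0,0,-0.4],[0,0,-0.4],[0,0,0],[0,0,0]],"delta_rot":[[0,0,0],[0,0,0],[0,0,0],[0,0,0],[0,0,0],[0,0,0],[0,0,0],[0,0,0],[0,0,0]],"claw":[100,100,100,100,100,100,100,100,100]}' 30; python3 -c "
from h import *
snap('side','s11');p=cv2.imread('pics/s11.png');cv2.imwrite('pics/s11c.png',cv2.resize(p[80:220,180:340],None,fx=4,fy=4))
s=sense();print(s['eef_pos'],s['force'],s['grip_width']*85)"
```

```text
time_s: 15.1
eef_pos: [673.9, -128.8, 9.8]
ee_rot: [0.0, 0.995, 0.104, 0.0]
force: [0.3, 0.0, 0.5]
grip_width: 0.608
[ 673.95974577 -128.80254612    9.86583133] [0.13912701 1.20882844 0.65842611] 51.944841399283156
```

View pics/s11c.png

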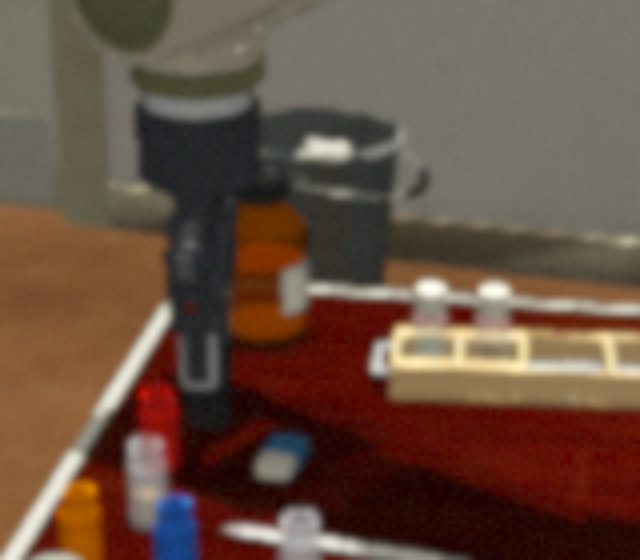

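```bash
python3 -m crank '{"dp":[[0,0,-0.4],[0,0,0],[0,0,0],[0,0,0],[0,0,0],[0,0,0],[0,0,0]],"delta_rot":[[0,0,0],[0,0,0],[0,0,0],[0,0,0],[0,0,0],[0,0,0],[0,0,0]],"claw":[100,120,140,160,180,255,255]}' 30; python3 -m crank '{"dp":[[0,0,0.4],[0,0,0.8],[0,0,1],[0,0,1],[0,0,0],[0,0,0]],"delta_rot":[[0,0,0],[0,0,0],[0,0,0],[0,0,0],[0,0,0],[0,0,0]],"claw":[255,255,255,255,255,255]}';  python3 -c "
from h import *
snap('side','s12');p=cv2.imread('pics/s12.png');cv2.imwrite('pics/s12c.png',cv2.resize(p[80:220,180:340],None,fx=4,fy=4))
s=sense();print(s['eef_pos'],s['force'],s['grip_width']*85)"
```

```text
time_s: 15.85
eef_pos: [673.9, -128.8, 5.7]
ee_rot: [0.0, 0.995, 0.104, 0.0]
force: [-0.2, -0.0, 1.8]
grip_width: 0.354
time_s: 16.45
eef_pos: [673.8, -128.7, 37.8]
ee_rot: [0.0, 0.995, 0.104, 0.0]
force: [-0.5, 0.6, -0.7]
grip_width: 0.355
[ 673.60366462 -128.65055774   37.3121262 ] [-0.60107465 -0.01728444 -0.79685484] 30.45168082428367
```

View pics/s12c.png

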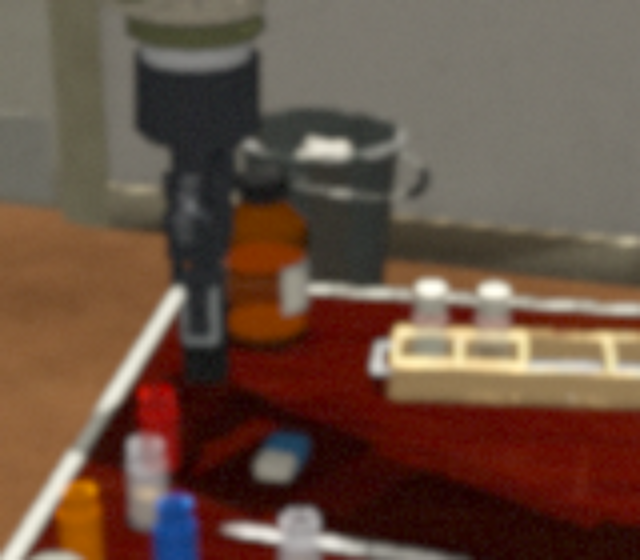

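```bash
python3 -m crank '{"dp":[[0,0,2],[0,0,3],[-1.8,-1,2.5],[-3,-1.7,0],[-3.5,-1.9,0],[-3.5,-2,0],[-3.5,-1.9,0],[-3,-1.7,0],[-1.5,-0.9,0],[-1,-0.6,0]],"delta_rot":[[0,0,0],[0,0,0],[0,0,0],[0,0,0],[0,0,0],[0,0,0],[0,0,0],[0,0,0],[0,0,0],[0,0,0]],"claw":[255,255,255,255,255,255,255,255,255,255]}' 30;python3 -m crank '{"dp":[[0,0,-2],[0,0,-2],[0,0,-1],[0,0,0],[0,0,0]],"delta_rot":[[0,0,0],[0,0,0],[0,0,0],[0,0,0],[0,0,0]],"claw":[255,255,255,255,255]}'; python3 -c "
from h import *
snap('side','s13');p=cv2.imread('pics/s13.png');cv2.imwrite('pics/s13c.png',cv2.resize(p[60:210,230:390],None,fx=4,fy=4))
s=sense();print(s['eef_pos'],s['force'],s['grip_width']*85)"
```

```text
time_s: 17.5
eef_pos: [464.6, -246.3, 112.3]
ee_rot: [-0.0, 0.995, 0.103, -0.0]
force: [0.4, -0.1, 0.4]
grip_width: 0.359
time_s: 18.0
eef_pos: [466.2, -245.8, 63.0]
ee_rot: [0.0, 0.995, 0.104, 0.0]
force: [0.4, -0.3, 0.2]
grip_width: 0.355
[ 466.29663466 -245.91866786   63.25221273] [0.20583256 0.08277282 0.13724375] 30.542390410141657
```

View pics/s13c.png

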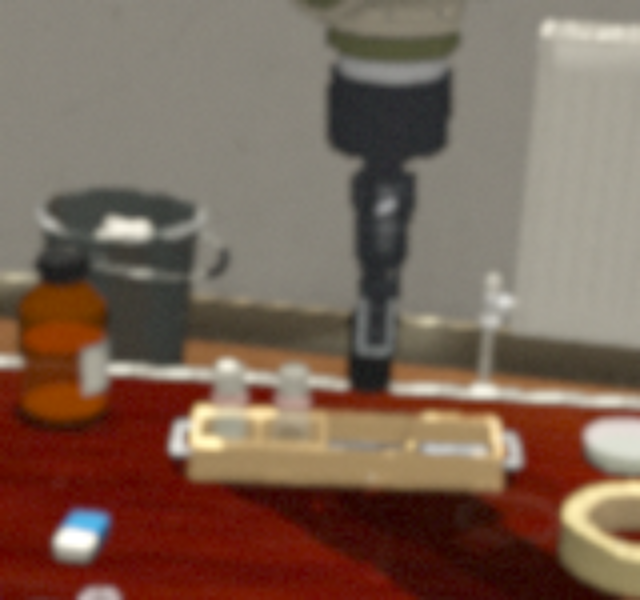

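Pose is as planned, and the canister is upright over the third pocket (crop 370,380). Lowering from 63 to about 10.5.

```bash
python3 -m crank '{"dp":[[0,0,-1.5],[0,0,-1.2],[0,0,-1],[0,0,-0.6],[0,0,-0.4],[0,0,-0.3],[0,0,-0.2],[0,0,0],[0,0,0]],"delta_rot":[[0,0,0],[0,0,0],[0,0,0],[0,0,0],[0,0,0],[0,0,0],[0,0,0],[0,0,0],[0,0,0]],"claw":[255,255,255,255,255,255,255,255,255]}' 30; python3 -c "
from h import *
snap('side','s14');p=cv2.imread('pics/s14.png');cv2.imwrite('pics/s14c.png',cv2.resize(p[60:210,230:390],None,fx=4,fy=4))
s=sense();print(s['eef_pos'],s['force'],s['grip_width']*85)"
```

```text
time_s: 18.95
eef_pos: [465.9, -245.8, 10.7]
ee_rot: [0.0, 0.995, 0.104, 0.0]
force: [0.1, 0.8, 0.9]
grip_width: 0.357
[ 465.90092778 -245.84068446   10.71970272] [-0.91748746  0.33849343  1.18195015] 30.15849409215482
```

View pics/s14c.png

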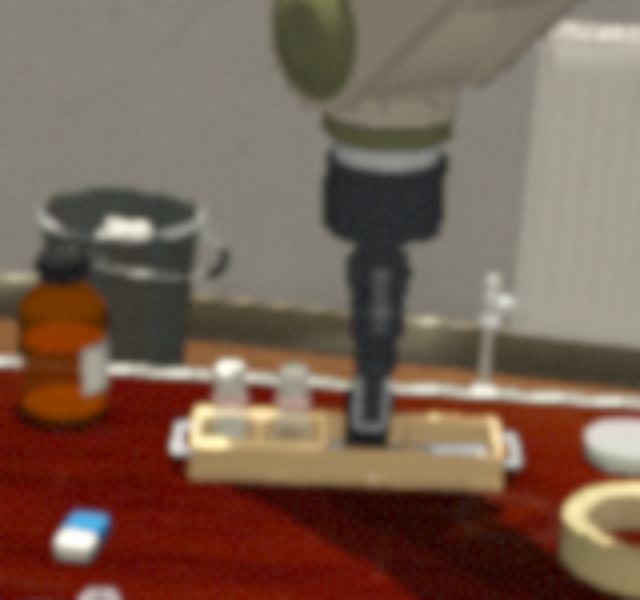

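```bash
python3 -m crank '{"dp":[[0,0,0],[0,0,0],[0,0,0],[0,0,0],[0,0,0],[0,0,0.5],[0,0,1.5],[0,0,3],[0,0,3],[0,0,3]],"delta_rot":[[0,0,0],[0,0,0],[0,0,0],[0,0,0],[0,0,0],[0,0,0],[0,0,0],[0,0,0],[0,0,0],[0,0,0]],"claw":[155,145,125,110,100,100,100,100,100,100]}' 30; python3 -c "
from h import *
snap('side','s15')
s=sense();print(s['eef_pos'],s['force'],s['grip_width']*85)
tops('side','s15',37,(380,600,-300,-200))"
```

```text
time_s: 20.0
eef_pos: [465.7, -245.6, 122.1]
ee_rot: [0.0, 0.995, 0.104, 0.0]
force: [0.9, 0.5, 0.3]
grip_width: 0.608
[ 467.51475994 -247.06596181  126.94086939] [ 0.97528904 -0.36238676  6.31519379] 51.43043930880207
side zt 66 mid [ 553.5 -224.5] size [16.4 17.7] caddy [ -1.6 -76. ]
side zt 66 mid [ 514.3 -236.9] size [17.5 21.6] caddy [  2.5 -35.1]
side zt 54 mid [ 465.  -242.3] size [28.9 27.5] caddy [-2.4 14.2]
```

```bash
python3 - <<'E'
from h import *
W=cloud('top',np.load('pics/top0.npz')['d']);z=W[...,2]
M=(z>30)&(z<90)&(W[...,0]>560)&(W[...,1]>165)&(W[...,1]<330)
print(np.percentile(W[M],[1,50,99],axis=0).round())
E
python3 -m crank '{"dp":[[0.8,1.8,0],[1.6,3.5,0],[1.8,3.8,0],[1.8,3.8,0],[1.8,3.8,0],[1.8,3.8,0],[1.8,3.8,0],[1.8,3.8,0],[1.8,3.8,0],[1.8,3.8,0]],"delta_rot":[[0,0,0],[0,0,0],[0,0,0],[0,0,0],[0,0,0],[0,0,0],[0,0,0],[0,0,0],[0,0,0],[0,0,0]],"claw":[100,100,100,100,100,100,100,100,100,100]}' 30
```

```text
[[561. 205.  30.]
 [656. 271.  50.]
 [697. 329.  70.]]
time_s: 21.05
eef_pos: [634.2, 113.0, 120.7]
ee_rot: [0.0, 0.995, 0.104, 0.0]
force: [0.9, -0.5, 0.7]
grip_width: 0.604
```

```bash
python3 -m crank '{"dp":[[1.2,2,0],[0.8,1,-2],[0,0,-2],[0,0,-1],[0,0,0],[0,0,0]],"delta_rot":[[0,0,0],[0,0,0],[0,0,0],[0,0,0],[0,0,0],[0,0,0]],"claw":[100,100,100,100,100,100]}' 30;python3 -c "
from h import *
snap('side','s16');p=cv2.imread('pics/s16.png');cv2.imwrite('pics/s16c.png',cv2.resize(p[110:270,120:280],None,fx=4,fy=4))
snap('top','t16');p=cv2.imread('pics/t16.png');cv2.imwrite('pics/t16c.png',cv2.resize(p[100:290,180:400],None,fx=3,fy=3))
s=sense();print(s['eef_pos'],s['force'],s['grip_width']*85)
tops('top','t16',35,(380,600,-300,-200));tops('top','t16',35,(630,690,-150,-100))
tops('side','s16',30,(600,690,120,170))"
```

```text
time_s: 21.65
eef_pos: [654.1, 141.0, 71.5]
ee_rot: [0.0, 0.995, 0.104, 0.001]
force: [0.3, -0.4, -0.9]
grip_width: 0.609
[654.34580778 141.05639496  71.86910462] [ 0.13800928 -0.73357521  0.88393689] 51.54034421082669
top zt 70 mid [ 555.9 -230.1] size [16.9 16.2] caddy [  1.8 -76.7]
top zt 69 mid [ 515.4 -238. ] size [17.7 17. ] caddy [  1.3 -35.4]
top zt 58 mid [ 466.8 -248.2] size [28.9 28.9] caddy [ 1.3 14.2]
side zt 50 mid [652.8 143.9] size [29.7 29.6] caddy [-341.8 -248.8]
```

View pics/s16c.png

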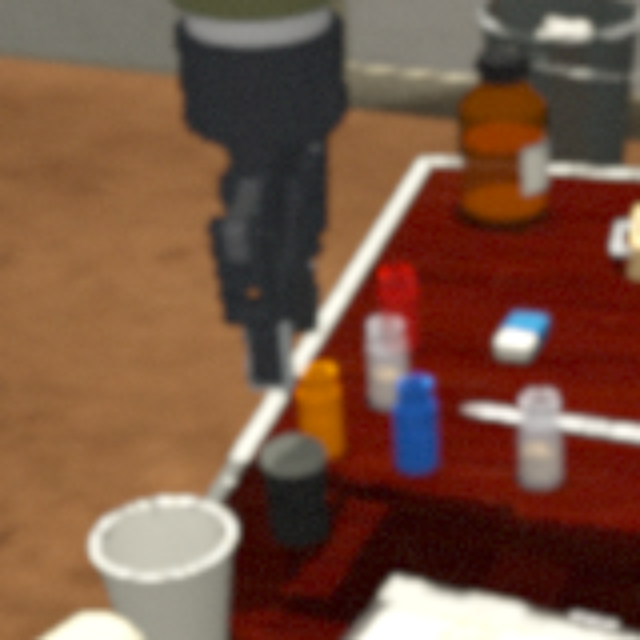

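View pics/t16c.png

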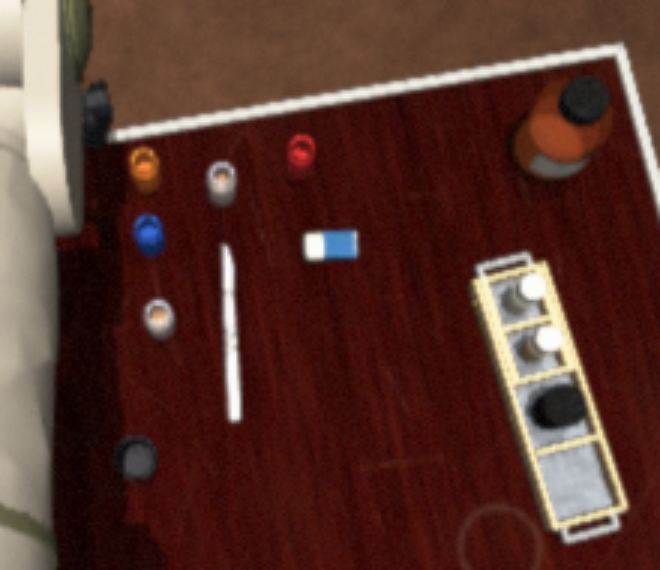

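```bash
python3 -m crank '{"dp":[[0,0.1,-1.5],[0,0,-1.5],[0,0,-1],[0,0,-0.8],[0,0,-0.6],[0,0,-0.6],[0,0,-0.4],[0,0,-0.2],[0,0,0],[0,0,0]],"delta_rot":[[0,0,0],[0,0,0],[0,0,0],[0,0,0],[0,0,0],[0,0,0],[0,0,0],[0,0,0],[0,0,0],[0,0,0]],"claw":[100,100,100,100,100,100,100,100,100,100]}' 30; python3 -c "
from h import *
snap('side','s17');p=cv2.imread('pics/s17.png');cv2.imwrite('pics/s17c.png',cv2.resize(p[110:270,120:280],None,fx=4,fy=4))
s=sense();print(s['eef_pos'],s['force'],s['grip_width']*85)"
```

```text
time_s: 22.75
eef_pos: [654.0, 142.3, 4.8]
ee_rot: [0.0, 0.995, 0.104, 0.0]
force: [-0.2, 0.2, 0.6]
grip_width: 0.609
[653.94061157 142.32227101   4.82368482] [-0.45694987  0.14374274 -0.20580244] 51.79821723115101
```

View pics/s17c.png

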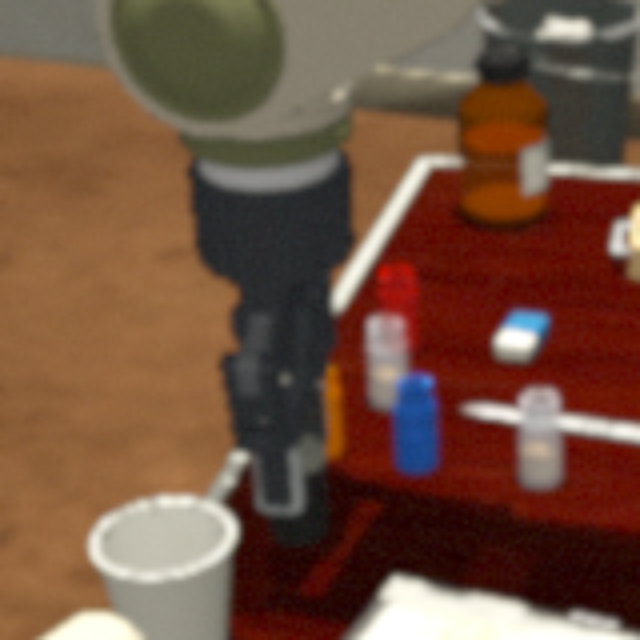

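```bash
python3 -m crank '{"dp":[[0,0,0],[0,0,0],[0,0,0],[0,0,0],[0,0,0],[0,0,0]],"delta_rot":[[0,0,0],[0,0,0],[0,0,0],[0,0,0],[0,0,0],[0,0,0]],"claw":[120,140,160,180,255,255]}' 30; python3 -m crank '{"dp":[[0,0,0.4],[0,0,0.8],[0,0,1],[0,0,1],[0,0,0],[0,0,0]],"delta_rot":[[0,0,0],[0,0,0],[0,0,0],[0,0,0],[0,0,0],[0,0,0]],"claw":[255,255,255,255,255,255]}';  python3 -c "
from h import *
snap('side','s18');p=cv2.imread('pics/s18.png');cv2.imwrite('pics/s18c.png',cv2.resize(p[110:270,120:280],None,fx=4,fy=4))
s=sense();print(s['eef_pos'],s['force'],s['grip_width']*85)"
```

```text
time_s: 23.4
eef_pos: [653.9, 142.3, 4.8]
ee_rot: [-0.0, 0.995, 0.104, 0.0]
force: [-0.5, -0.2, 2.4]
grip_width: 0.355
time_s: 24.0
eef_pos: [653.8, 142.3, 36.8]
ee_rot: [0.0, 0.995, 0.104, 0.0]
force: [-0.7, 0.1, -1.2]
grip_width: 0.354
[653.5766095  142.27590824  36.2916944 ] [ 0.15366894 -0.65063982 -1.22049195] 30.368325871464826
```

View pics/s18c.png

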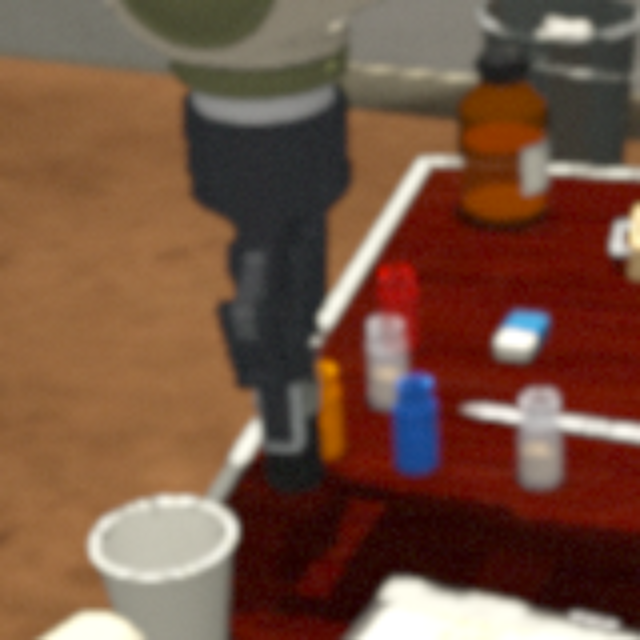

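```bash
python3 -m crank '{"dp":[[0,0,2],[0,0,3],[0,0,3],[-1.8,-3,1],[-1.8,-3,0],[-1.8,-3,0],[-1.8,-3,0],[-1.8,-3,0],[-1.8,-3,0],[-1.8,-3,0]],"delta_rot":[[0,0,0],[0,0,0],[0,0,0],[0,0,0],[0,0,0],[0,0,0],[0,0,0],[0,0,0],[0,0,0],[0,0,0]],"claw":[255,255,255,255,255,255,255,255,255,255]}' 30;python3 -m crank '{"dp":[[-1.9,-3.1,0],[-1.9,-3.1,0],[-1.9,-3.1,0],[-1.9,-3.1,0],[-1.9,-3.1,0],[-1.4,-2.3,-1],[-0.7,-1.1,-2],[0,0,-2],[0,0,-1],[0,0,0]],"delta_rot":[[0,0,0],[0,0,0],[0,0,0],[0,0,0],[0,0,0],[0,0,0],[0,0,0],[0,0,0],[0,0,0],[0,0,0]],"claw":[255,255,255,255,255,255,255,255,255,255]}'; python3 -m crank '{"dp":[[0,0,0],[0,0,0]],"delta_rot":[[0,0,0],[0,0,0]],"claw":[255,255]}'; python3 -c "
from h import *
snap('side','s19');p=cv2.imread('pics/s19.png');cv2.imwrite('pics/s19c.png',cv2.resize(p[60:210,230:390],None,fx=4,fy=4))
s=sense();print(s['eef_pos'],s['force'],s['grip_width']*85)"
```

```text
time_s: 25.05
eef_pos: [526.7, -68.7, 126.1]
ee_rot: [-0.0, 0.995, 0.104, -0.0]
force: [0.8, -0.7, -0.9]
grip_width: 0.355
time_s: 26.05
eef_pos: [411.3, -256.0, 65.4]
ee_rot: [-0.001, 0.995, 0.104, -0.001]
force: [-0.5, 0.3, 0.3]
grip_width: 0.357
time_s: 26.25
eef_pos: [412.3, -256.8, 67.4]
ee_rot: [0.001, 0.995, 0.104, 0.0]
force: [1.2, 0.1, -0.3]
grip_width: 0.358
[ 412.26183655 -256.83154238   67.28280198] [-0.49520583  1.03552693 -1.29796376] 30.268942302393835
```

View pics/s19c.png

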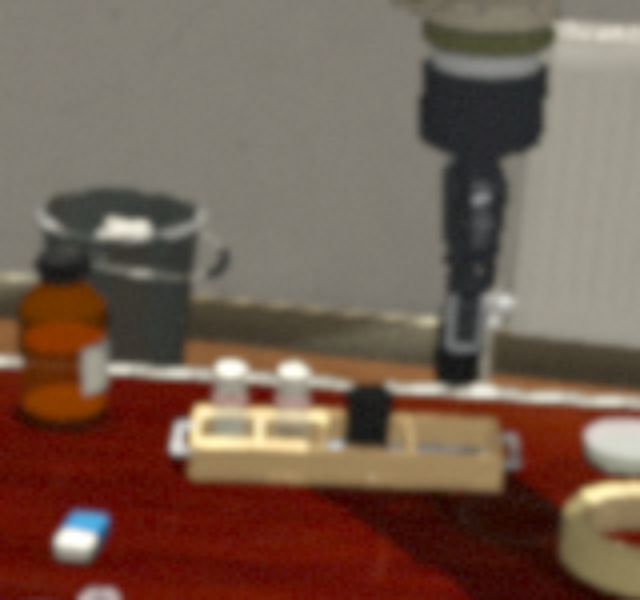

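```bash
python3 -m crank '{"dp":[[-0.1,0,-1.5],[0,0,-1.5],[0,0,-1.2],[0,0,-0.6],[0,0,-0.4],[0,0,-0.3],[0,0,-0.2],[0,0,0],[0,0,0]],"delta_rot":[[0,0,0],[0,0,0],[0,0,0],[0,0,0],[0,0,0],[0,0,0],[0,0,0],[0,0,0],[0,0,0]],"claw":[255,255,255,255,255,255,255,255,255]}' 30; python3 -c "
from h import *
s=sense();print(s['eef_pos'],s['force'],s['grip_width']*85)"
```

```text
time_s: 27.2
eef_pos: [410.9, -256.9, 9.8]
ee_rot: [0.0, 0.995, 0.104, 0.0]
force: [-0.9, 0.3, 0.8]
grip_width: 0.353
[ 410.93771958 -256.90209749    9.80096801] [-0.87428723  0.3223562   0.76783914] 29.981952549573403
```

Release, rise, and back out to clear the view.

```bash
python3 -m crank '{"dp":[[0,0,0],[0,0,0],[0,0,0],[0,0,0],[0,0,0],[0,0,0.5],[0,0,1.5],[0,0,3],[0,0,3],[0,0,3]],"delta_rot":[[0,0,0],[0,0,0],[0,0,0],[0,0,0],[0,0,0],[0,0,0],[0,0,0],[0,0,0],[0,0,0],[0,0,0]],"claw":[155,145,125,110,100,100,100,100,100,100]}' 30; python3 -m crank '{"dp":[[-1,-2,2],[-2,-3,2],[-2,-3,2],[-2,-3,1],[-2,-3,0],[-2,-3,0],[-2,-3,0],[-1,-2,0],[0,0,0],[0,0,0]],"delta_rot":[[0,0,0],[0,0,0],[0,0,0],[0,0,0],[0,0,0],[0,0,0],[0,0,0],[0,0,0],[0,0,0],[0,0,0]],"claw":[100,100,100,100,100,100,100,100,100,100]}' 30;python3 -c "
from h import *
snap('side','s20');p=cv2.imread('pics/s20.png');cv2.imwrite('pics/s20c.png',cv2.resize(p[110:270,180:400],None,fx=3.5,fy=3.5))
snap('top','t20');p=cv2.imread('pics/t20.png');cv2.imwrite('pics/t20c.png',cv2.resize(p[100:290,180:400],None,fx=3,fy=3))
s=sense();print(s['eef_pos'],s['force'],s['grip_width']*85)
for c in('top','side'):
  fn=c[0]+'20'; tops(c,fn,35,(380,600,-300,-200));tops(c,fn,30,(420,720,-100,100))"
```

```text
time_s: 28.2
eef_pos: [410.7, -256.6, 121.1]
ee_rot: [0.0, 0.995, 0.104, 0.0]
force: [-1.2, 0.1, -0.3]
grip_width: 0.609
time_s: 29.2
eef_pos: [270.8, -476.4, 189.5]
ee_rot: [-0.0, 0.995, 0.104, 0.0]
force: [-0.5, -0.1, -0.2]
grip_width: 0.613
[ 271.31235736 -475.91045949  189.71598351] [ 0.80807448 -0.25810862 -0.35588904] 51.677823743751134
top zt 69 mid [ 555.4 -229.6] size [17.7 17.7] caddy [  1.3 -76.3]
top zt 70 mid [ 515.7 -238.1] size [17.8 17.7] caddy [  1.5 -35.7]
top zt 57 mid [ 467.2 -247.9] size [28.  28.8] caddy [ 1.1 13.8]
top zt 58 mid [ 412.5 -258.9] size [28.6 28.7] caddy [ 0.7 69.7]
top zt 52 mid [681.  -65.3] size [17.2 17.1] caddy [-133.7 -232.9]
top zt 51 mid [677.5  60.6] size [17.  16.6] caddy [-257.7 -255.3]
top zt 51 mid [ 6.618e+02 -2.000e-01] size [17.3 16.6] caddy [-201.4 -227.5]
top zt 51 mid [622.6  60.2] size [17.6 16.5] caddy [-268.6 -201.5]
top zt 53 mid [553.2  53.5] size [16.6 16.3] caddy [-276.2 -132.2]
top zt 47 mid [445.1  75.1] size [29.4 30.5] caddy [-319.6  -30.9]
side zt 66 mid [ 553.8 -225.8] size [16.5 16.2] caddy [ -0.3 -76.1]
side zt 66 mid [ 513.9 -234.2] size [16.8 21.1] caddy [ -0.3 -35.3]
side zt 54 mid [ 464.6 -243.1] size [28.3 27.5] caddy [-1.7 14.8]
side zt 54 mid [ 411.2 -256.3] size [29.8 33.4] caddy [ 0.3 69.8]
side zt 49 mid [679.2 -62. ] size [16.5 18.7] caddy [-134.8 -232.4]
side zt 49 mid [660.2   1.4] size [14.7 19.6] caddy [-200.8 -226.8]
side zt 49 mid [675.   64.2] size [15.4 18.1] caddy [-259.3 -254.2]
side zt 48 mid [620.4  62. ] size [16.4 17.7] caddy [-268.3 -200.3]
side zt 49 mid [552.   58.2] size [17.5 19.5] caddy [-278.6 -132.6]
side zt 43 mid [443.   77.1] size [29.3 30.8] caddy [-319.5  -29.9]
```

View pics/s20c.png

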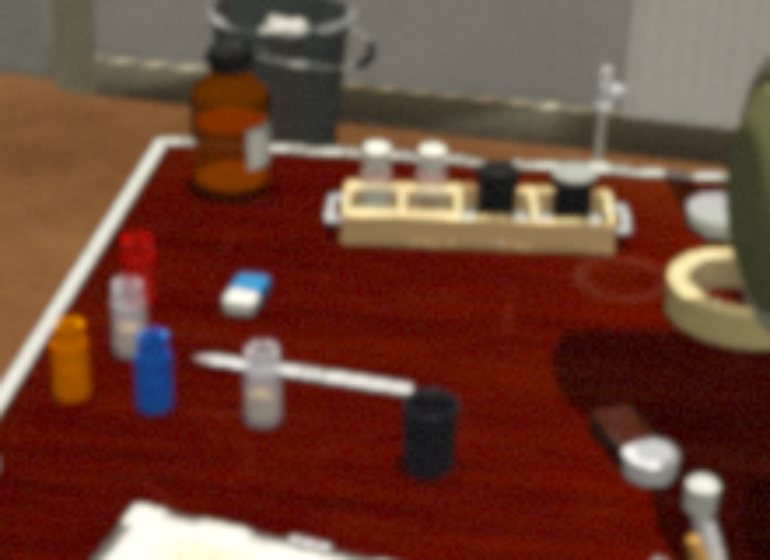

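View pics/t20c.png

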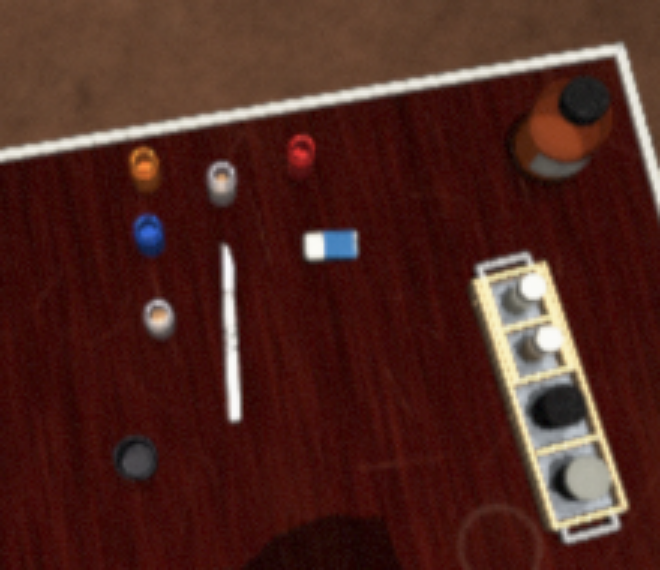

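All four stand upright within 2 mm of their pocket centres, and the look-alikes have not moved. Handing in.

```bash
python3 -c "
from rig import *
print(finish_job())"
```

```text
the job is handed in; nothing more can be done
None
```

The caddy is packed and handed in at about 29 s. The two capped vials are in the small pockets, and the black-lidded and grey-lidded canisters are in the large ones. Each was lowered to its floor before the fingers opened.

Last checks, with both cameras and the arm clear of the caddy:
- **Position:** all four stand upright within about 2 mm of their pocket centres. Their tops measured 66–70 mm (vials) and 54–58 mm (canisters), against the expected 67 and 55 mm, so they are fully down.
- **Look-alikes:** the three open ones, and the red, orange and blue ones, read within about 2 mm of where they started.
- **Disagreements:** the two cameras differ by 2–4 mm, so I aimed at the average. In the side camera the fingertips showed about 27 mm higher than the reported TCP. The vials were therefore held only by the upper part of their caps, and I gripped the canisters with the TCP lower to compensate. Nothing slipped.

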